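# Stow the dye bottles under dust flaps and hang up the carrier

### The arm

A 7-joint arm with a two-finger parallel gripper is mounted at the origin on a cart in front of the work surface, level with it; the furniture and walls round the work are solid. World frame = base frame: x ahead of the robot, y to its left, z up, the work surface at z = 0. Lengths are in m, angles in rad, forces in N, time in s.
With the tool pointing down it reaches from about 0.4 to 0.85 m from the base axis. Payload 4.5 kg.
Tool frame: the origin (TCP) lies midway between the tips of the shut fingers; the grasp point (between the pads) lies 19 mm behind it; z points along the fingers, y is the direction in which the jaws open and shut (so a half turn about z gives the same grasp; the last joint's range is limited). The gripper opens to 88 mm and grips with 3 to 60 N. Pads are 18 mm wide; open, the fingers measure 123 mm over their backs; the gripper's body (75 mm by 187 mm) begins 45 mm behind the grasp point.
Start: joints at [-1.27, 0.689, -0.195, 1.565, 0.157, 0.902, -0.215], TCP at [0.165, 0.603, 0.209] pointing down, gripper open.
Joint ranges: [-3.01, 3.01], [-0.46, 2.08], [-1.47, 1.51], [0.13, 2.56], [-1, 4.14], [0.04, 2.09], [-2.66, 2.66]. Speed limits (rad/s): [2.57, 2.57, 3.14, 3.14, 3.14, 3.14, 3.14].

### API

Orientations are given as a unit quaternion [x, y, z, w].
In Python, from plant import get_state, snapshot, finish_job, regions_of gives the robot as it stands.
- The arm moves only by the tool send_rows, never from a script. Its argument "series" is a list of rows, each an object of numbers: "grip": the opening, from 0 (shut) to 1 (fully open); "dx", "dy", "dz": the shift along the tool's x, y, z in mm; "turn": the turn about the tool's z in rad. A call has 1 to 20 rows; each row shifts and turns the commanded pose from where the row before left it, along the tool's axes as they then stand; what a row does not reach is not made up. A row lasts 1/10 s, in which the tool goes at most 50 mm and 8.59 degrees, less where a joint would pass 70% of its speed; a pose out of reach is approached as far as the arm can. A call is refused whole if a number of a shift passes 50 or a number of a turn 0.15, either way. A call with a gripper value outside its range is refused whole. The fingers move at their own pace and stop on an object; "force" is the grip in N (left out, the last holds). Time passes only in rows, so rows that do not move let the fingers close. It gives the time, the measured TCP pose, the force and the opening at its end, in the units of the state.
- get_state(): the state, without advancing time (a new reading comes with each control period).
- snapshot(name): name is "side" or "top" or "wrist"; returns a dict with "img" (420x560x3 uint8, red, green, blue), "depth" (420x560 float32, m along the optical axis (not along the pixel's ray), 0 where there is no reading), "fov_y" (degrees; the focal length in pixels is half the picture's height over the tangent of half this angle, whatever the lens; pixels are square), "cx", "cy" (the principal point, pixels), "R" (3x3) and "t" (3): a world point X has camera coordinates R X + t. Camera axes: x right, y down, z forward; pixel columns grow to the right and rows downward; lengths in m; the calibration is good to about 2 mm. A picture is of the moment at which its call begins.
- finish_job(): hands the job in, once; it reports no verdict.
Trained networks look in a picture, given as the dict that the camera call returned (one of the last four; its "shot" number tells which), for a name from the list of things; names that differ only in an ending like _2 or _b are one class to them, and where a whole thing is asked for, a point or a joint stands for the part that bears it (a point fixed in the world has none). Each returns a list of dicts, best first, with "score" (0 to 1); they miss things now and then, are a little off and sometimes report something else, mostly with a low value. They report only what shows in the picture. A call takes as long as a camera call.
- regions_of(picture, target): "pixels" (420x560 bool, what is visible of it) and "extent" ([left, top, right, bottom] in pixels, round what is visible of it).
The state is a dict: "clock": time; "q": joint angles; "qd": joint speeds; "joint_torque": joint torques, N m; "tool_pos": TCP position; "eef_rot": TCP orientation; "contact_force": force on the tool from outside, world axes, zero at the start; "moment": the same for the moment, N m; "opening": opening from 0.0 (shut) to 1.0 (fully open).
Only numpy, scipy, OpenCV 4.12 (cv2) and the standard library are available. Lean on these libraries where they do the work, as an engineer would, in place of code of your own. Each camera call takes 0.05 s, during which the arm holds its last target.

### The job

Put the dropper bottles away and clear the bench. The bottle box has a sprung dust flap over every cell and two of its cells already hold a short vial that cannot be seen, so before you bring any bottle to the box press flaps down with the fingertips to feel which cells are empty (an empty cell's flap folds well down, a full one's stops at once); then stand every bottle upright, right down on the floor of an empty cell of its own, without forcing a bottle against a flap that does not give. Hang the empty carrier by its bail over both prongs of the stand, tray hanging free, and leave the printing block and the spool where they are.

Things in the scene. Friction and masses are not known exactly. Their poses are not given: they have to be found in the camera images.
- box: low wooden bottle box, fixed, 124 x 182 x 58 mm high; origin at the centre of its underside, z up, x across its two rows, y along its three columns. Six square cells, 50 x 50 mm inside, 58 mm centre to centre, cell floor 6 mm above the underside, each closed by a sprung flap. Two of the cells hold a short vial (34 mm across, 40 mm tall) hidden under the flap; which is unknown
- cell_1 (a point): centre of the mouth of cell 1, level with the box rim (58 mm above the box underside); cells 1, 2, 3 are the box's -x row from +y to -y, cells 4, 5, 6 its +x row; same axes as the box
- cell_2 (a point): centre of the mouth of cell 2, level with the box rim (58 mm above the box underside); cells 1, 2, 3 are the box's -x row from +y to -y, cells 4, 5, 6 its +x row; same axes as the box
- cell_3 (a point): centre of the mouth of cell 3, level with the box rim (58 mm above the box underside); cells 1, 2, 3 are the box's -x row from +y to -y, cells 4, 5, 6 its +x row; same axes as the box
- cell_4 (a point): centre of the mouth of cell 4, level with the box rim (58 mm above the box underside); cells 1, 2, 3 are the box's -x row from +y to -y, cells 4, 5, 6 its +x row; same axes as the box
- cell_5 (a point): centre of the mouth of cell 5, level with the box rim (58 mm above the box underside); cells 1, 2, 3 are the box's -x row from +y to -y, cells 4, 5, 6 its +x row; same axes as the box
- cell_6 (a point): centre of the mouth of cell 6, level with the box rim (58 mm above the box underside); cells 1, 2, 3 are the box's -x row from +y to -y, cells 4, 5, 6 its +x row; same axes as the box
- flap_1: thin plywood dust flap of cell 1, 44 x 46 x 2 mm; origin on its hinge at the cell's +x (box) wall, 5 mm below the rim; closed it lies level, reaching to -x from the hinge. In an empty cell it folds down (under 0.5 N, z axis tilts 0 to 1.5 rad) and springs shut when let go unless a bottle holds it; over a vial its middle gives only 3 to 5 mm, then stops hard
- flap_2: thin plywood dust flap of cell 2, 44 x 46 x 2 mm; origin on its hinge at the cell's +x (box) wall, 5 mm below the rim; closed it lies level, reaching to -x from the hinge. In an empty cell it folds down (under 0.5 N, z axis tilts 0 to 1.5 rad) and springs shut when let go unless a bottle holds it; over a vial its middle gives only 3 to 5 mm, then stops hard
- flap_3: thin plywood dust flap of cell 3, 44 x 46 x 2 mm; origin on its hinge at the cell's +x (box) wall, 5 mm below the rim; closed it lies level, reaching to -x from the hinge. In an empty cell it folds down (under 0.5 N, z axis tilts 0 to 1.5 rad) and springs shut when let go unless a bottle holds it; over a vial its middle gives only 3 to 5 mm, then stops hard
- flap_4: thin plywood dust flap of cell 4, 44 x 46 x 2 mm; origin on its hinge at the cell's +x (box) wall, 5 mm below the rim; closed it lies level, reaching to -x from the hinge. In an empty cell it folds down (under 0.5 N, z axis tilts 0 to 1.5 rad) and springs shut when let go unless a bottle holds it; over a vial its middle gives only 3 to 5 mm, then stops hard
- flap_5: thin plywood dust flap of cell 5, 44 x 46 x 2 mm; origin on its hinge at the cell's +x (box) wall, 5 mm below the rim; closed it lies level, reaching to -x from the hinge. In an empty cell it folds down (under 0.5 N, z axis tilts 0 to 1.5 rad) and springs shut when let go unless a bottle holds it; over a vial its middle gives only 3 to 5 mm, then stops hard
- flap_6: thin plywood dust flap of cell 6, 44 x 46 x 2 mm; origin on its hinge at the cell's +x (box) wall, 5 mm below the rim; closed it lies level, reaching to -x from the hinge. In an empty cell it folds down (under 0.5 N, z axis tilts 0 to 1.5 rad) and springs shut when let go unless a bottle holds it; over a vial its middle gives only 3 to 5 mm, then stops hard
- bottle_a_mid (a point): loose dropper bottle a, upright on the table, 33 mm across, 102 mm tall, about 100 g; the point is on its axis half-way up, 51 mm above its base. Heights above the base: round body to 62 mm, screw cap 24 mm across from 62 to 77 mm, slim rubber bulb 13 mm across up to 102 mm. May be absent (None)
- bottle_b_mid (a point): loose dropper bottle b, upright on the table, 33 mm across, 102 mm tall, about 100 g; the point is on its axis half-way up, 51 mm above its base. Heights above the base: round body to 62 mm, screw cap 24 mm across from 62 to 77 mm, slim rubber bulb 13 mm across up to 102 mm. May be absent (None)
- bottle_c_mid (a point): loose dropper bottle c, upright on the table, 33 mm across, 102 mm tall, about 100 g; the point is on its axis half-way up, 51 mm above its base. Heights above the base: round body to 62 mm, screw cap 24 mm across from 62 to 77 mm, slim rubber bulb 13 mm across up to 102 mm. May be absent (None)
- bottle_d_mid (a point): loose dropper bottle d, upright on the table, 33 mm across, 102 mm tall, about 100 g; the point is on its axis half-way up, 51 mm above its base. Heights above the base: round body to 62 mm, screw cap 24 mm across from 62 to 77 mm, slim rubber bulb 13 mm across up to 102 mm. May be absent (None)
- carrier_grip (a point): centre of the wooden grip (flat-sided, 16 mm thick, 20 mm high, 40 mm long) on the rigid bail of the loose sheet-metal bottle carrier, 150 mm above its underside; y along the bail. Tray 84 x 132 x 40 mm; bail of 7 mm steel wire, level to 52 mm either side of the grip's centre, then down to the tray's ends; 280 g
- carrier: the carrier itself; origin at the centre of its underside, z up, y along the bail
- stand: fixed hanging stand: wooden base 130 x 130 x 16 mm, a steel post 64 mm behind the seat (+x), and from its top at 222 mm two parallel upturned prongs, 8 mm thick, 68 mm apart centre to centre (60 mm clear between them), that point to -x; origin on the table below the seat, prongs run along its x axis
- stand_seat (a point): the seat: where the centre of the bail's axis rests, half-way between the two prongs, 220 mm above the table; the prong tips turn up 26 mm to -x of it and end 22 mm above it, the post is 64 mm to +x, no part stands above 242 mm; come from the front (-x), bail above the tips and tray below the prongs, then lower; same axes as the stand
- idle_block_mid (a point): bystander: dark wooden hand printing block with a ridge grip, 57 x 87 x 55 mm, point at its centre; to be left alone
- spool_mid (a point): bystander: spool of red thread, 38 mm across, 50 mm tall, point at its centre; to be left alone

How it is judged:
On the way:
1. the fingers have pressed the flap of an empty cell well down (by more than 0.25 rad) while every bottle is still away from the box (((angle between flap_1's own z axis and vertical above 0.25 rad and contact force between the fingers and flap_1 above 0.02 N) or (angle between flap_2's own z axis and vertical above 0.25 rad and contact force between the fingers and flap_2 above 0.02 N) or (angle between flap_3's own z axis and vertical above 0.25 rad and contact force between the fingers and flap_3 above 0.02 N) or (angle between flap_4's own z axis and vertical above 0.25 rad and contact force between the fingers and flap_4 above 0.02 N) or (angle between flap_5's own z axis and vertical above 0.25 rad and contact force between the fingers and flap_5 above 0.02 N) or (angle between flap_6's own z axis and vertical above 0.25 rad and contact force between the fingers and flap_6 above 0.02 N)) and (horizontal distance between bottle_a_mid and box above 0.12 m or z of bottle_a_mid in the frame of box above 0.115 m) and (horizontal distance between bottle_b_mid and box above 0.12 m or z of bottle_b_mid in the frame of box above 0.115 m) and (horizontal distance between bottle_c_mid and box above 0.12 m or z of bottle_c_mid in the frame of box above 0.115 m) and (horizontal distance between bottle_d_mid and box above 0.12 m or z of bottle_d_mid in the frame of box above 0.115 m)), for 0.05 s.
At the end, for the whole second after the job is handed in: every bottle present stands upright (within 0.2 rad) on the floor of a box cell (base within 8 mm); the carrier hangs still, its bail on both prongs, within 18 mm along and 20 mm across them and 8 mm in height of the seat, level within 0.2 rad, square to the prongs within 0.5 rad (z of bottle_a_mid in the frame of box between 0.05 and 0.064 m and x of bottle_a_mid in the frame of box between -0.058 and 0.058 m and y of bottle_a_mid in the frame of box between -0.087 and 0.087 m and angle between each of bottle_a_mid, bottle_b_mid, bottle_c_mid, bottle_d_mid, carrier's own z axis and vertical below 0.2 rad and z of bottle_b_mid in the frame of box between 0.05 and 0.064 m and x of bottle_b_mid in the frame of box between -0.058 and 0.058 m and y of bottle_b_mid in the frame of box between -0.087 and 0.087 m and z of bottle_c_mid in the frame of box between 0.05 and 0.064 m and x of bottle_c_mid in the frame of box between -0.058 and 0.058 m and y of bottle_c_mid in the frame of box between -0.087 and 0.087 m and z of bottle_d_mid in the frame of box between 0.05 and 0.064 m and x of bottle_d_mid in the frame of box between -0.058 and 0.058 m and y of bottle_d_mid in the frame of box between -0.087 and 0.087 m and x of carrier_grip in the frame of stand_seat between -0.018 and 0.018 m and y of carrier_grip in the frame of stand_seat between -0.02 and 0.02 m and z of carrier_grip in the frame of stand_seat between -0.008 and 0.008 m and angle between the y axis of carrier and the y axis of stand, either way round below 0.5 rad and linear speed of carrier below 0.05 m/s and contact force between carrier and stand above 1 N); the robot touches nothing.
It fails at once if a bottle is forced against a flap (more than 6 N) ((contact force between bottle_a and flap_1 above 6 N or contact force between bottle_a and flap_2 above 6 N or contact force between bottle_a and flap_3 above 6 N or contact force between bottle_a and flap_4 above 6 N or contact force between bottle_a and flap_5 above 6 N or contact force between bottle_a and flap_6 above 6 N) or (contact force between bottle_b and flap_1 above 6 N or contact force between bottle_b and flap_2 above 6 N or contact force between bottle_b and flap_3 above 6 N or contact force between bottle_b and flap_4 above 6 N or contact force between bottle_b and flap_5 above 6 N or contact force between bottle_b and flap_6 above 6 N) or (contact force between bottle_c and flap_1 above 6 N or contact force between bottle_c and flap_2 above 6 N or contact force between bottle_c and flap_3 above 6 N or contact force between bottle_c and flap_4 above 6 N or contact force between bottle_c and flap_5 above 6 N or contact force between bottle_c and flap_6 above 6 N) or (contact force between bottle_d and flap_1 above 6 N or contact force between bottle_d and flap_2 above 6 N or contact force between bottle_d and flap_3 above 6 N or contact force between bottle_d and flap_4 above 6 N or contact force between bottle_d and flap_5 above 6 N or contact force between bottle_d and flap_6 above 6 N)).
It fails at once if the printing block or the spool is moved more than 4 cm (distance of any of idle_block_mid, spool_mid from where it was at the start of the episode above 0.04 m).
Of bottle_a, bottle_b, bottle_c, bottle_d only 3 to 4 are there at a start; the rules pass over those that are not, and their reading is None.
At some moment in a run one of carrier may be knocked a few centimetres aside while the robot is not near it.
It also fails if it takes over 210 s, if anything falls off the work surface, if the arm or the gripper's body presses on something with over 40 N, if the wrist force passes 120 N, or if a joint passes its speed limit or range.

## Working session

There is one attempt and no reset: what is moved stays moved. The work goes in short steps, Python scripts to look and compute and a tool call to move; the robot and the scene stay as the last step left them, time stands still between calls to the robot, and variables do not carry over. Pictures are saved under pics/ and viewed, and the job is handed in when it is done.

Besides the shell and the picture viewer there is one more tool, called after "Call:" as a command line: name --argument value ..., lists and objects as JSON in quotes. send_rows: Moves the arm, as the interface text tells. Its arguments: {"type":"object","properties":{"series":{"type":"array","items":{"type":"object","properties":{"grip":{"type":"number"},"dx":{"type":"number"},"dy":{"type":"number"},"dz":{"type":"number"},"turn":{"type":"number"}}}},"force":{"type":"number"}},"required":["series"]}

```bash
mkdir -p pics
cat > h.py <<'E'
import numpy as np, cv2, json
from plant import get_state, snapshot, finish_job, regions_of
def save(s,n): cv2.imwrite('pics/'+n+'.png', cv2.cvtColor(s['img'],cv2.COLOR_RGB2BGR))
def cloud(s):
    H,W=s['depth'].shape
    f=H/2/np.tan(np.radians(s['fov_y'])/2)
    u,v=np.meshgrid(np.arange(W),np.arange(H)); d=s['depth']
    P=np.stack([(u-s['cx'])/f*d,(v-s['cy'])/f*d,d],-1)
    return (P-s['t'])@s['R']   # R^T (P-t)
def st():
    s=get_state(); print('clk',round(s['clock'],2),'pos',np.round(s['tool_pos'],4),'q',np.round(s['eef_rot'],4),'F',np.round(s['contact_force'],2),'op',round(s['opening'],3)); return s
E
python3 - <<'E'
from h import *
s=st()
for n in ['side','top','wrist']:
    p=snapshot(n); save(p,n+'0'); 
    np.savez('/tmp/'+n+'0',**{k:p[k] for k in p})
    c=cloud(p); print(n,p['fov_y'],p['cx'],p['cy'],np.round(-p['R'].T@p['t'],3))
E
```

```text
clk 0.0 pos [0.1646 0.6022 0.2083] q [ 1.329e-01  9.911e-01 -9.000e-04 -1.000e-04] F [-0.68 -0.16 -0.36] op 0.998
side 56.982851086519716 282.08254109179984 212.74916095853735 [ 0.206 -0.736  0.642]
top 51.23336911500501 275.8212583970012 213.221806242691 [0.3   0.037 1.379]
wrist 58.2448795185028 280.90290860634155 209.90557333994738 [0.085 0.624 0.383]
```

View pics/side0.png

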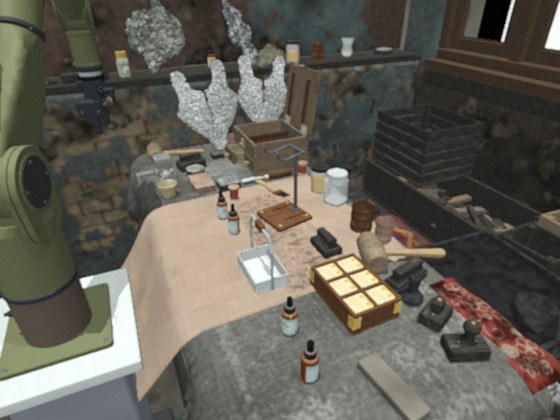

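View pics/top0.png

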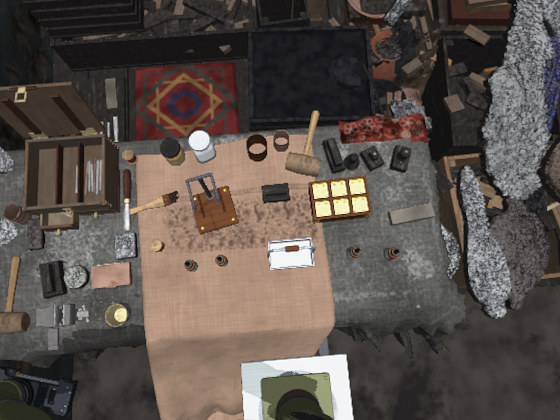

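View pics/wrist0.png

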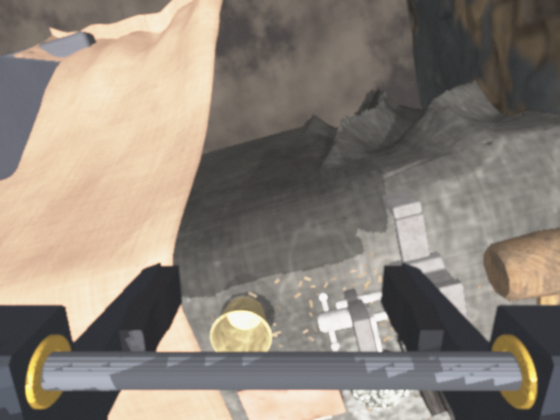

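Run:
```python
from h import *
for n in ['top','side']:
    p=snapshot(n); c=cloud(p)
    for t in ['box','bottle_a_mid','carrier','carrier_grip','stand','flap_1','idle_block_mid','spool_mid']:
        for r in regions_of(p,t)[:7]:
            m=r['pixels']&(p['depth']>0)
            q=c[m]
            if len(q)<3: continue
            print(n,t,round(r['score'],2),[int(x) for x in r['extent']],'n',len(q),'med',np.round(np.median(q,0),3),'lo',np.round(np.percentile(q,3,axis=0),3),'hi',np.round(np.percentile(q,97,axis=0),3))
```

```text
top box 0.58 [307, 173, 372, 227] n 2582 med [ 0.614 -0.184  0.053] lo [ 0.557 -0.27   0.001] hi [ 0.679 -0.095  0.06 ]
top carrier 0.67 [266, 236, 318, 272] n 1293 med [ 0.459 -0.017  0.009] lo [ 0.419 -0.081  0.002] hi [0.501 0.047 0.158]
top carrier 0.6 [187, 170, 235, 235] n 1847 med [0.626 0.217 0.016] lo [0.563 0.153 0.009] hi [0.687 0.271 0.226]
top carrier_grip 0.89 [269, 238, 315, 270] n 1285 med [ 0.459 -0.017  0.009] lo [ 0.419 -0.081  0.002] hi [0.501 0.047 0.158]
top carrier_grip 0.33 [308, 176, 370, 224] n 2409 med [ 0.614 -0.183  0.054] lo [ 0.557 -0.27   0.011] hi [ 0.676 -0.096  0.06 ]
top stand 0.93 [187, 171, 238, 234] n 1790 med [0.625 0.217 0.016] lo [0.564 0.154 0.009] hi [0.685 0.271 0.225]
top flap_1 0.7 [332, 179, 347, 195] n 206 med [ 0.65  -0.184  0.053] lo [ 0.627 -0.204  0.048] hi [ 0.671 -0.163  0.058]
top flap_1 0.64 [329, 200, 349, 216] n 245 med [ 0.592 -0.184  0.053] lo [ 0.569 -0.207  0.02 ] hi [ 0.615 -0.163  0.059]
top flap_1 0.55 [315, 201, 327, 216] n 219 med [ 0.59  -0.129  0.053] lo [ 0.568 -0.15   0.047] hi [ 0.612 -0.107  0.059]
top flap_1 0
[... 2322 characters left out ...]
 362, 273] n 256 med [ 0.653 -0.129  0.054] lo [ 0.629 -0.152  0.051] hi [ 0.675 -0.104  0.057]
side flap_1 0.65 [356, 272, 374, 284] n 225 med [ 0.655 -0.187  0.054] lo [ 0.635 -0.206  0.052] hi [ 0.675 -0.166  0.056]
side flap_1 0.64 [317, 263, 344, 280] n 245 med [ 0.593 -0.131  0.054] lo [ 0.57  -0.151  0.052] hi [ 0.615 -0.109  0.056]
side flap_1 0.64 [256, 146, 315, 235] n 1523 med [0.637 0.213 0.016] lo [0.565 0.144 0.005] hi [0.692 0.272 0.225]
side idle_block_mid 0.9 [310, 227, 342, 259] n 651 med [ 0.655 -0.006  0.027] lo [ 0.637 -0.033  0.006] hi [0.686 0.048 0.055]
side spool_mid 0.42 [227, 183, 238, 200] n 151 med [0.521 0.38  0.034] lo [0.508 0.373 0.004] hi [0.535 0.406 0.051]
```

Run:
```python
from h import *
for n in ['top','side']:
    p=dict(np.load(f'/tmp/{n}0.npz')); c=cloud(p)
    x,y,z=c[...,0],c[...,1],c[...,2]; ok=p['depth']>0
    m=ok&(x>.35)&(x<.55)&(y>-.45)&(y<.35)&(z>.03)&(z<.2)
    k,l,stt,ce=cv2.connectedComponentsWithStats(m.astype(np.uint8))
    for i in range(1,k):
        if stt[i,4]<12: continue
        q=c[l==i]; a=q[q[:,2]>q[:,2].max()-.02]
        print(n,stt[i],'mean',np.round(q.mean(0),3),'zmax',round(q[:,2].max(),3),'top',np.round(a.mean(0),3), 'xy rng',np.round(np.r_[q.min(0),q.max(0)],3))
    # stand prongs
    m=ok&(x>.5)&(x<.8)&(y>.1)&(y<.33)&(z>.19)&(z<.25)
    q=c[m]; np.set_printoptions(suppress=True); print(n,len(q)); print(np.round(q[np.argsort(q[:,0])][::max(1,len(q)//60)],3))
    b=ok&(x>.5)&(x<.8)&(y>.1)&(y<.33)&(abs(z-.016)<.004)
    print(cv2.minAreaRect((c[b][:,:2]*1000).astype(np.float32)))
    b=ok&(x>.35)&(x<.55)&(y>-.13)&(y<.1)&(z>.12)&(z<.2)
    q=c[b];print('bail',cv2.minAreaRect((q[:,:2]*1000).astype(np.float32)), q.mean(0), q[:,2].max())
    b=ok&(x>.35)&(x<.55)&(y>-.13)&(y<.1)&(z>.03)&(z<.05)
    q=c[b];print('rim',cv2.minAreaRect((q[:,:2]*1000).astype(np.float32)), q.mean(0))
```

```text
top [267 238  49  32 410] mean [ 0.461 -0.018  0.089] zmax 0.163 top [ 0.46  -0.016  0.155] xy rng [ 0.416 -0.087  0.031  0.505  0.054  0.163]
top [348 247  13  12 111] mean [ 0.445 -0.207  0.067] zmax 0.101 top [ 0.446 -0.21   0.094] xy rng [ 0.431 -0.227  0.03   0.462 -0.195  0.101]
top [386 248  13  12 120] mean [ 0.433 -0.321  0.067] zmax 0.104 top [ 0.434 -0.325  0.096] xy rng [ 0.418 -0.341  0.03   0.45  -0.309  0.104]
top [215 255  12  12 111] mean [0.454 0.194 0.067] zmax 0.101 top [0.455 0.196 0.094] xy rng [0.44  0.18  0.03  0.472 0.213 0.101]
top [184 260  12  12 113] mean [0.447 0.287 0.067] zmax 0.106 top [0.449 0.291 0.096] xy rng [0.432 0.276 0.032 0.464 0.307 0.106]
top 293
[[0.571 0.237 0.238]
 [0.574 0.242 0.241]
 [0.579 0.236 0.227]
 [0.585 0.172 0.238]
 [0.587 0.172 0.24 ]
 [0.59  0.242 0.22 ]
 [0.591 0.241 0.212]
 [0.594 0.246 0.213]
 [0.597 0.173 0.224]
 [0.6   0.243 0.213]
 [0.601 0.171 0.219]
 [0.604 0.174 0.218]
 [0.606 0.243 0.213]
 [0.608 0.242 0.215]
 [0.61  0.247 0.219]
 [0.611 0.245 0.214]
 [0.613 0.245 0.216]
 [0.615 0.246 0.221]
 [0.617 0.182 0.213]
 [
[... 3384 characters left out ...]
[0.669 0.216 0.22 ]
 [0.67  0.184 0.223]
 [0.67  0.224 0.223]
 [0.67  0.205 0.221]
 [0.671 0.207 0.226]
 [0.672 0.214 0.217]
 [0.673 0.197 0.224]
 [0.673 0.216 0.194]
 [0.674 0.185 0.222]
 [0.674 0.187 0.224]
 [0.676 0.183 0.225]
 [0.676 0.191 0.225]
 [0.678 0.219 0.196]
 [0.679 0.184 0.221]]
((684.21044921875, 242.73736572265625), (250.66000366210938, 173.847900390625), 10.457903861999512)
bail ((463.4400634765625, -22.162673950195312), (134.6553497314453, 15.57627010345459), 89.99330139160156) [ 0.46247301 -0.0328166   0.14802901] 0.16107700638835715
rim ((464.16796875, -22.536849975585938), (88.04261779785156, 143.97630310058594), 0.48376932740211487) [ 0.46478216 -0.02459589  0.03769225]
```

Run:
```python
import cv2
a=cv2.imread('pics/top0.png')[160:280,180:430]; cv2.imwrite('pics/topz.png',cv2.resize(a,None,fx=3.2,fy=3.2,interpolation=cv2.INTER_CUBIC))
a=cv2.imread('pics/side0.png')[130:400,200:420]; cv2.imwrite('pics/sidez.png',cv2.resize(a,None,fx=2.2,fy=2.2,interpolation=cv2.INTER_CUBIC))
```

```text
(no output)
```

View pics/topz.png

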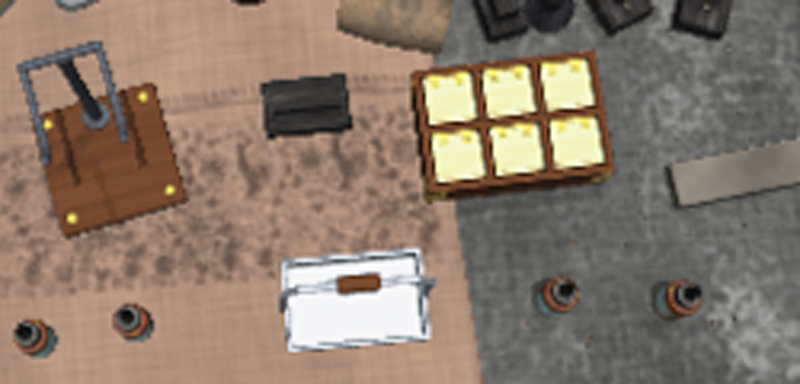

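View pics/sidez.png

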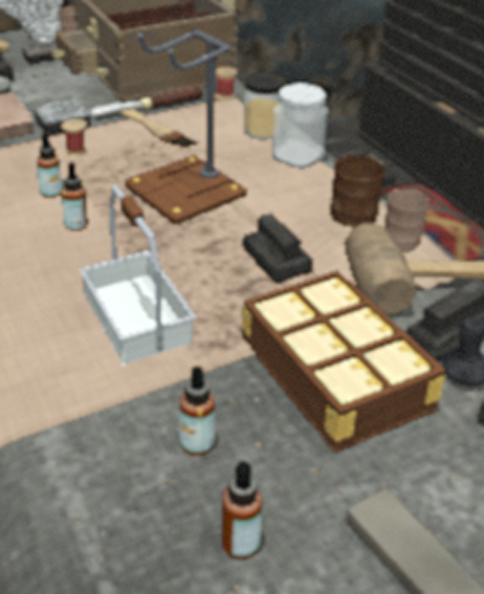

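```bash
cat >> h.py <<'E'
def phi(s):
    x,y,z,w=s['eef_rot']
    yx=2*(x*y-z*w); yy=1-2*(x*x+z*z)
    return np.arctan2(yx,yy)
def to(pos,ph=None,step=45,cur=None):
    """rows to type: turn first, then translate"""
    s=get_state(); p0=np.array(s['tool_pos']) if cur is None else np.array(cur[0]); a=phi(s) if cur is None else cur[1]
    if ph is None: ph=a
    t=(ph-a+np.pi/2)%np.pi-np.pi/2
    b=a+t
    d=(np.array(pos)-p0)*1000
    dx=-np.cos(b)*d[0]+np.sin(b)*d[1]; dy=np.sin(b)*d[0]+np.cos(b)*d[1]; dz=-d[2]
    n=int(np.ceil(np.linalg.norm(d)/step)); nt=int(np.ceil(abs(t)/.14))
    print(f'turn {t:.3f} = {nt} x {t/max(nt,1):.4f}; shift ({dx:.1f},{dy:.1f},{dz:.1f}) = {n} x ({dx/max(n,1):.1f},{dy/max(n,1):.1f},{dz/max(n,1):.1f})')
    return (np.array(pos),b)
E
python3 - <<'E'
from h import *
s=st(); print(phi(s), s['q'])
c=to([.3,.55,.31],-.04); c=to([.5,.3,.31],-.04,cur=c); c=to([.6,-.05,.31],cur=c);c=to([.622,-.187,.2],cur=c)
E
```

```text
clk 1.05 pos [0.1647 0.6029 0.2092] q [ 1.330e-01  9.911e-01  1.000e-04 -0.000e+00] F [ 0.03  0.22 -0.43] op 0.999
0.26676446947994487 [-1.27020799  0.68907042 -0.19461747  1.56530137  0.15726637  0.90247474
 -0.21509131]
turn -0.307 = 3 x -0.1023; shift (-133.0,-58.3,-100.8) = 4 x (-33.3,-14.6,-25.2)
turn 0.000 = 0 x 0.0000; shift (-189.8,-257.8,-0.0) = 8 x (-23.7,-32.2,-0.0)
turn 0.000 = 0 x 0.0000; shift (-85.9,-353.7,-0.0) = 9 x (-9.5,-39.3,-0.0)
turn 0.000 = 0 x 0.0000; shift (-16.5,-137.8,110.0) = 4 x (-4.1,-34.4,27.5)
```

Call:
send_rows --series '[{"turn": -0.1,"grip": 0},{"turn": -0.1},{"turn": -0.1},{"dx": -33,"dy": -15,"dz": -25},{"dx": -33,"dy": -15,"dz": -25},{"dx": -33,"dy": -15,"dz": -25},{"dx": -33,"dy": -15,"dz": -25},{"dx": -24,"dy": -32},{"dx": -24,"dy": -32},{"dx": -24,"dy": -32},{"dx": -24,"dy": -32},{"dx": -24,"dy": -32},{"dx": -24,"dy": -32},{"dx": -24,"dy": -32},{"dx": -24,"dy": -32}]'

```text
schema error: expected keys grip, dx, dy, dz, turn
```

Run:
```python
from h import *
s=st(); print(phi(s), s['q'])
c=to([.6,-.05,.31],-.04);c=to([.60,-.187,.25],cur=c)
```

```text
clk 1.05 pos [0.1647 0.6029 0.2092] q [ 1.330e-01  9.911e-01  1.000e-04 -0.000e+00] F [ 0.03  0.22 -0.43] op 0.999
0.26676446947994487 [-1.27020799  0.68907042 -0.19461747  1.56530137  0.15726637  0.90247474
 -0.21509131]
turn -0.307 = 3 x -0.1023; shift (-408.8,-669.8,-100.8) = 18 x (-22.7,-37.2,-5.6)
turn 0.000 = 0 x 0.0000; shift (5.5,-136.9,60.0) = 4 x (1.4,-34.2,15.0)
```

All keys are needed in every row.

Call:
send_rows --series '[{"turn": -0.1,"grip": 0,"dx": 0,"dy": 0,"dz": 0},{"turn": -0.1,"grip": 0,"dx": 0,"dy": 0,"dz": 0},{"turn": -0.1,"grip": 0,"dx": 0,"dy": 0,"dz": 0},{"dx": -33,"dy": -15,"dz": -25,"turn": 0,"grip": 0},{"dx": -33,"dy": -15,"dz": -25,"turn": 0,"grip": 0},{"dx": -33,"dy": -15,"dz": -25,"turn": 0,"grip": 0},{"dx": -33,"dy": -15,"dz": -25,"turn": 0,"grip": 0},{"dx": -24,"dy": -32,"dz": 0,"turn": 0,"grip": 0},{"dx": -24,"dy": -32,"dz": 0,"turn": 0,"grip": 0},{"dx": -24,"dy": -32,"dz": 0,"turn": 0,"grip": 0},{"dx": -24,"dy": -32,"dz": 0,"turn": 0,"grip": 0},{"dx": -24,"dy": -32,"dz": 0,"turn": 0,"grip": 0},{"dx": -24,"dy": -32,"dz": 0,"turn": 0,"grip": 0},{"dx": -24,"dy": -32,"dz": 0,"turn": 0,"grip": 0},{"dx": -24,"dy": -32,"dz": 0,"turn": 0,"grip": 0}]'

```text
clock: 2.55
tool_pos: [0.5, 0.2964, 0.3093]
eef_rot: [-0.017, 1.0, 0.0, 0.0]
contact_force: [1.7, -0.2, 1.0]
opening: 0.004
```

Run:
```python
from h import *
s=st(); print(phi(s), s['q'])
c=to([.6,-.05,.31],-.04);c=to([.60,-.187,.25],cur=c)
```

```text
clk 2.55 pos [0.5    0.2964 0.3093] q [-1.660e-02  9.999e-01  1.000e-04  1.000e-04] F [ 1.69 -0.22  1.04] op 0.004
-0.03321585461354587 [-0.43046206  0.53224661 -0.31088628  1.55960232  0.17725689  1.07726662
  0.81884465]
turn -0.007 = 1 x -0.0068; shift (-86.1,-350.1,-0.7) = 9 x (-9.6,-38.9,-0.1)
turn 0.000 = 0 x 0.0000; shift (5.5,-136.9,60.0) = 4 x (1.4,-34.2,15.0)
```

Works well. On to above the box, for a wrist look.

Call:
send_rows --series '[{"dx": -10,"dy": -39,"dz": 0,"turn": 0,"grip": 0},{"dx": -10,"dy": -39,"dz": 0,"turn": 0,"grip": 0},{"dx": -10,"dy": -39,"dz": 0,"turn": 0,"grip": 0},{"dx": -10,"dy": -39,"dz": 0,"turn": 0,"grip": 0},{"dx": -10,"dy": -39,"dz": 0,"turn": 0,"grip": 0},{"dx": -10,"dy": -39,"dz": 0,"turn": 0,"grip": 0},{"dx": -10,"dy": -39,"dz": 0,"turn": 0,"grip": 0},{"dx": -10,"dy": -39,"dz": 0,"turn": 0,"grip": 0},{"dx": -10,"dy": -39,"dz": 0,"turn": 0,"grip": 0},{"dx": 1,"dy": -34,"dz": 15,"turn": 0,"grip": 0},{"dx": 1,"dy": -34,"dz": 15,"turn": 0,"grip": 0},{"dx": 1,"dy": -34,"dz": 15,"turn": 0,"grip": 0},{"dx": 1,"dy": -34,"dz": 15,"turn": 0,"grip": 0},{"dx": 0,"dy": 0,"dz": 0,"turn": 0,"grip": 0}]'

```text
clock: 3.95
tool_pos: [0.5985, -0.1934, 0.2464]
eef_rot: [-0.012, 1.0, -0.002, -0.003]
contact_force: [-0.8, -0.6, -0.6]
opening: 0.004
```

Run:
```python
from h import *
s=st(); print(phi(s), s['q'])
p=snapshot('wrist'); save(p,'w1'); c=cloud(p); print(np.round(-p['R'].T@p['t'],3))
for r in regions_of(p,'flap_1')[:7]:
    q=c[r['pixels']&(p['depth']>0)]; print(round(r['score'],2),[int(x) for x in r['extent']],len(q),np.round(np.median(q,0),4),np.round(np.percentile(q,2,axis=0),4),np.round(np.percentile(q,98,axis=0),4))
    print(cv2.minAreaRect((q[:,:2]*1000).astype(np.float32)))
x,y,z=c[...,0],c[...,1],c[...,2]
b=(p['depth']>0)&(x>.53)&(x<.72)&(y>-.32)&(y<-.06)&(z>.05)&(z<.066)
print(cv2.minAreaRect((c[b][:,:2]*1000).astype(np.float32)), np.median(z[b]))
```

```text
clk 3.95 pos [ 0.5985 -0.1934  0.2464] q [-0.0121  0.9999 -0.0019 -0.0027] F [-0.79 -0.64 -0.59] op 0.004
-0.024183513689210488 [ 0.38560015  0.66257449 -0.27342093  1.50016685  0.2028914   1.01108722
  1.653396  ]
[ 0.516 -0.196  0.421]
0.98 [321, 197, 364, 244] 1909 [ 0.6483 -0.1292  0.053 ] [ 0.626  -0.1516  0.0514] [ 0.6718 -0.1077  0.0548]
((649.089111328125, -129.5050811767578), (48.50018310546875, 46.04075622558594), 1.8005433082580566)
0.83 [262, 142, 312, 191] 2130 [ 0.5921 -0.1893  0.053 ] [ 0.5703 -0.2111  0.0514] [ 0.6152 -0.1677  0.0548]
((593.3411865234375, -189.38916015625), (47.84579086303711, 45.61591339111328), 1.3986316919326782)
0.75 [322, 142, 369, 191] 2132 [ 0.5903 -0.1312  0.053 ] [ 0.5684 -0.1535  0.0513] [ 0.613  -0.1096  0.0546]
((590.9229125976562, -130.3561248779297), (47.30573272705078, 48.353233337402344), 1.8600163459777832)
0.66 [204, 144, 250, 189] 2182 [ 0.5946 -0.2475  0.053 ] [ 0.5724 -0.2697  0.0512] [ 0.6177 -0.225   0.0547]
((595.5227661132812, -248.42677307128906), (47.68291091918945, 48.43028259277344), 2.010070562362671)
0.58 [263, 198, 309, 243] 1860 [ 0.6507 -0.1872  0.0531] [ 0.6281 -0.2092  0.0515] [ 0.6736 -0.1659  0.0547]
((651.21142578125, -187.4345245361328), (48.49907302856445, 45.74979782104492), 2.840068817138672)
0.56 [209, 196, 258, 248] 1891 [ 0.6525 -0.2451  0.0531] [ 0.6303 -0.2672  0.0515] [ 0.6755 -0.223   0.0548]
((653.115234375, -245.39749145507812), (47.682029724121094, 46.209869384765625), 2.0144567489624023)
((640.9966430664062, -180.0718994140625), (164.83106994628906, 197.60044860839844), 2.0437405109405518) 0.05367488978949231
```

View pics/w1.png

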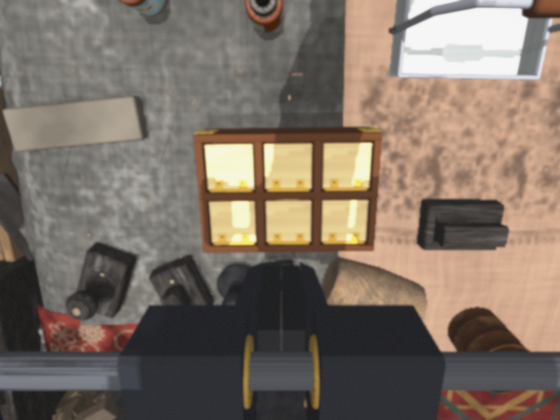

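Run:
```python
from h import *
s=st(); print(phi(s))
c=to([.5877,-.1312,.075],-.04)
```

```text
clk 4.05 pos [ 0.6008 -0.1866  0.2486] q [-1.570e-02  9.999e-01  3.000e-04 -4.000e-04] F [-1.1   0.46 -0.04] op 0.003
-0.03133341468995511
turn -0.009 = 1 x -0.0087; shift (10.9,55.9,173.6) = 5 x (2.2,11.2,34.7)
```

Call:
send_rows --series '[{"dx": 2,"dy": 11,"dz": 35,"turn": -0.008,"grip": 0},{"dx": 2,"dy": 11,"dz": 35,"turn": 0,"grip": 0},{"dx": 2,"dy": 11,"dz": 35,"turn": 0,"grip": 0},{"dx": 2,"dy": 11,"dz": 35,"turn": 0,"grip": 0},{"dx": 2,"dy": 11,"dz": 35,"turn": 0,"grip": 0},{"dx": 0,"dy": 0,"dz": 0,"turn": 0,"grip": 0},{"dx": 0,"dy": 0,"dz": 8,"turn": 0,"grip": 0},{"dx": 0,"dy": 0,"dz": 8,"turn": 0,"grip": 0},{"dx": 0,"dy": 0,"dz": 6,"turn": 0,"grip": 0},{"dx": 0,"dy": 0,"dz": 4,"turn": 0,"grip": 0},{"dx": 0,"dy": 0,"dz": 4,"turn": 0,"grip": 0},{"dx": 0,"dy": 0,"dz": 0,"turn": 0,"grip": 0},{"dx": 0,"dy": 0,"dz": 0,"turn": 0,"grip": 0}]'

```text
clock: 5.35
tool_pos: [0.5891, -0.1316, 0.0442]
eef_rot: [-0.021, 1.0, 0.0, 0.0]
contact_force: [-0.0, 0.1, 0.1]
opening: 0.001
```

Run:
```python
from h import *
s=st(); print(phi(s))
p=snapshot('side'); save(p,'s1'); print(np.round(s['joint_torque'],1))
a=cv2.imread('pics/s1.png')[200:380,260:440]; cv2.imwrite('pics/s1z.png',cv2.resize(a,None,fx=3,fy=3,interpolation=cv2.INTER_CUBIC))
```

```text
clk 5.35 pos [ 0.5891 -0.1316  0.0442] q [-2.050e-02  9.998e-01  0.000e+00  1.000e-04] F [-0.02  0.11  0.1 ] op 0.001
-0.04104003675638141
[  0.  -55.   -1.4  -9.5   0.    0.1  -0. ]
```

View pics/s1z.png

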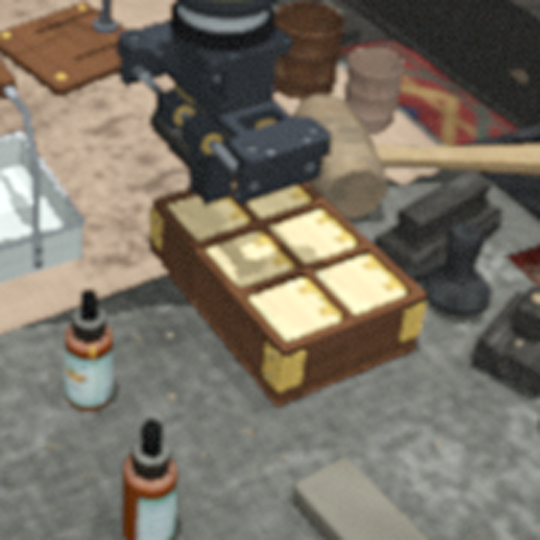

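Run:
```python
from h import *
p=snapshot('side'); c=cloud(p)
for r in regions_of(p,'flap_1')[:6]:
    q=c[r['pixels']&(p['depth']>0)]; 
    A=np.c_[q[:,:2],np.ones(len(q))]; k=np.linalg.lstsq(A,q[:,2],rcond=None)[0]
    print(round(r['score'],2),[int(x) for x in r['extent']],len(q),np.round(np.median(q,0),4),'slope',np.round(k[:2],2))
```

```text
0.84 [346, 291, 373, 315] 356 [ 0.5974 -0.2471  0.0536] slope [ 0.   -0.01]
0.72 [368, 288, 395, 301] 306 [ 0.6571 -0.2455  0.0536] slope [ 0.   -0.01]
0.67 [319, 264, 344, 280] 221 [ 0.5898 -0.1339  0.0537] slope [-0.01 -0.02]
0.67 [331, 279, 356, 291] 264 [ 0.5957 -0.1879  0.0535] slope [-0.01 -0.01]
0.55 [353, 272, 375, 286] 283 [ 0.6535 -0.1871  0.0536] slope [-0.01 -0.02]
0.45 [346, 263, 361, 271] 85 [ 0.6536 -0.1406  0.0535] slope [ 0.01 -0.05]
```

Run:
```python
from h import *
for n in ['side','top']:
    p=snapshot(n); c=cloud(p); st()
    x,y,z=c[...,0],c[...,1],c[...,2]
    m=(p['depth']>0)&(x>.5)&(x<.7)&(y>-.22)&(y<-.04)&(z>.065)&(z<.4)
    print(n,m.sum())
    q=c[m]
    for lo in np.arange(.065,.2,.015):
        b=q[(q[:,2]>=lo)&(q[:,2]<lo+.015)]
        if len(b): print(round(lo,3),len(b),np.round(b.min(0),3),np.round(b.max(0),3))
    save(p,n+'2')
a=cv2.imread('pics/side2.png')[200:330,290:380]; cv2.imwrite('pics/s2z.png',cv2.resize(a,None,fx=6,fy=4.6,interpolation=cv2.INTER_CUBIC))
```

```text
clk 5.55 pos [ 0.5892 -0.1315  0.0443] q [-2.060e-02  9.998e-01  0.000e+00  2.000e-04] F [ 0.2  -0.29  0.15] op 0.004
side 5416
0.065 22 [ 0.581 -0.146  0.072] [ 0.6   -0.123  0.08 ]
0.08 70 [ 0.58  -0.148  0.08 ] [ 0.603 -0.116  0.094]
0.095 77 [ 0.58  -0.149  0.095] [ 0.599 -0.114  0.11 ]
0.11 32 [ 0.58  -0.151  0.11 ] [ 0.594 -0.117  0.124]
0.125 25 [ 0.556 -0.218  0.125] [ 0.625 -0.052  0.14 ]
0.14 407 [ 0.554 -0.22   0.14 ] [ 0.629 -0.047  0.155]
0.155 281 [ 0.554 -0.22   0.155] [ 0.631 -0.042  0.17 ]
0.17 734 [ 0.554 -0.22   0.17 ] [ 0.628 -0.041  0.185]
0.185 205 [ 0.567 -0.174  0.185] [ 0.614 -0.117  0.2  ]
0.2 133 [ 0.567 -0.175  0.2  ] [ 0.612 -0.116  0.215]
clk 5.6 pos [ 0.5892 -0.1314  0.0443] q [-2.060e-02  9.998e-01  0.000e+00  2.000e-04] F [ 0.47 -0.01 -0.1 ] op 0.007
top 777
0.14 63 [ 0.55  -0.167  0.141] [ 0.62  -0.047  0.155]
0.155 127 [ 0.55  -0.163  0.155] [ 0.62  -0.041  0.17 ]
0.17 307 [ 0.551 -0.121  0.17 ] [ 0.62  -0.04   0.185]
0.185 4 [ 0.559 -0.116  0.186] [ 0.605 -0.049  0.19 ]
```

View pics/s2z.png

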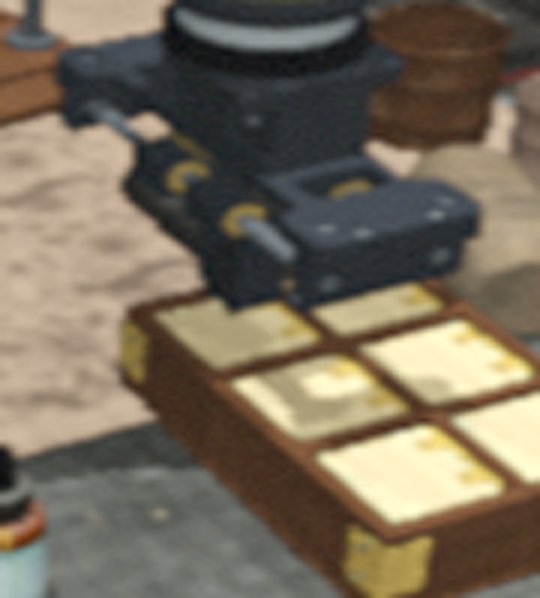

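Call:
send_rows --series '[{"dx": 0,"dy": 0,"dz": 5,"turn": 0,"grip": 0},{"dx": 0,"dy": 0,"dz": 5,"turn": 0,"grip": 0},{"dx": 0,"dy": 0,"dz": 0,"turn": 0,"grip": 0}]'

```text
clock: 5.9
tool_pos: [0.5883, -0.1313, 0.0331]
eef_rot: [-0.021, 1.0, 0.0, -0.001]
contact_force: [-0.4, -0.6, 0.3]
opening: 0.001
```

```bash
cat > probe.py <<'E'
from h import *
import sys
s=st()
p=snapshot('side'); c=cloud(p); save(p,sys.argv[1])
for r in regions_of(p,'flap_1')[:6]:
    q=c[r['pixels']&(p['depth']>0)]; 
    A=np.c_[q[:,:2],np.ones(len(q))]; k=np.linalg.lstsq(A,q[:,2],rcond=None)[0]
    print(round(r['score'],2),[int(x) for x in r['extent']],len(q),np.round(np.median(q,0),4),'slope',np.round(k[:2],2))
x,y,z=c[...,0],c[...,1],c[...,2]
X,Y=s['tool_pos'][:2]
m=(p['depth']>0)&(abs(x-X)<.03)&(abs(y-Y)<.03)&(z>.02)&(z<.11)
q=c[m];print('finger low z (>.06):',np.round(np.sort(q[:,2][q[:,2]>.06])[:5],3))
a=cv2.imread(f'pics/{sys.argv[1]}.png')[200:330,290:420]; cv2.imwrite(f'pics/{sys.argv[1]}z.png',cv2.resize(a,None,fx=4.5,fy=4.5,interpolation=cv2.INTER_CUBIC))
E
python3 probe.py s3
```

```text
clk 5.9 pos [ 0.5883 -0.1313  0.0331] q [-2.060e-02  9.998e-01  2.000e-04 -8.000e-04] F [-0.35 -0.57  0.29] op 0.001
0.88 [346, 292, 376, 313] 358 [ 0.5986 -0.2472  0.0539] slope [ 0.   -0.01]
0.79 [366, 286, 395, 301] 323 [ 0.656  -0.2449  0.0536] slope [-0.01 -0.02]
0.78 [352, 271, 377, 284] 226 [ 0.6551 -0.1856  0.0536] slope [ 0.01 -0.01]
0.62 [329, 279, 356, 292] 284 [ 0.596  -0.1889  0.0536] slope [ 0.01 -0.02]
0.59 [357, 266, 361, 269] 4 [ 0.6677 -0.1461  0.054 ] slope [-0.04 -0.57]
0.43 [315, 267, 341, 278] 147 [ 0.5841 -0.1371  0.0535] slope [-0.02 -0.02]
finger low z (>.06): [0.06  0.06  0.06  0.062 0.063]
```

View pics/s3z.png

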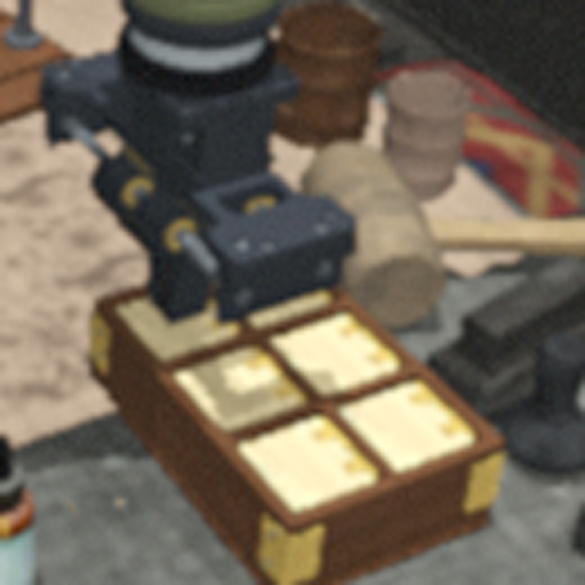

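Call:
send_rows --series '[{"dx": 0,"dy": 0,"dz": 4,"turn": 0,"grip": 0},{"dx": 0,"dy": 0,"dz": 4,"turn": 0,"grip": 0},{"dx": 0,"dy": 0,"dz": 4,"turn": 0,"grip": 0},{"dx": 0,"dy": 0,"dz": 3,"turn": 0,"grip": 0},{"dx": 0,"dy": 0,"dz": 0,"turn": 0,"grip": 0}]'

```text
clock: 6.5
tool_pos: [0.5887, -0.1314, 0.0185]
eef_rot: [-0.021, 1.0, 0.0, -0.0]
contact_force: [0.4, 0.1, -0.4]
opening: 0.005
```

```bash
python3 probe.py s4
```

```text
clk 6.5 pos [ 0.5887 -0.1314  0.0185] q [-2.070e-02  9.998e-01  1.000e-04 -5.000e-04] F [ 0.4   0.07 -0.44] op 0.005
0.89 [367, 288, 395, 304] 357 [ 0.6568 -0.2464  0.0538] slope [-0.   -0.03]
0.64 [330, 278, 355, 293] 287 [ 0.5939 -0.1883  0.0535] slope [-0.01 -0.02]
0.57 [347, 294, 374, 313] 315 [ 0.5976 -0.247   0.0537] slope [ 0.   -0.01]
0.51 [352, 274, 375, 286] 288 [ 0.6522 -0.1875  0.0539] slope [-0.02 -0.03]
finger low z (>.06): [0.06  0.061 0.061 0.061 0.061]
```

View pics/s4z.png

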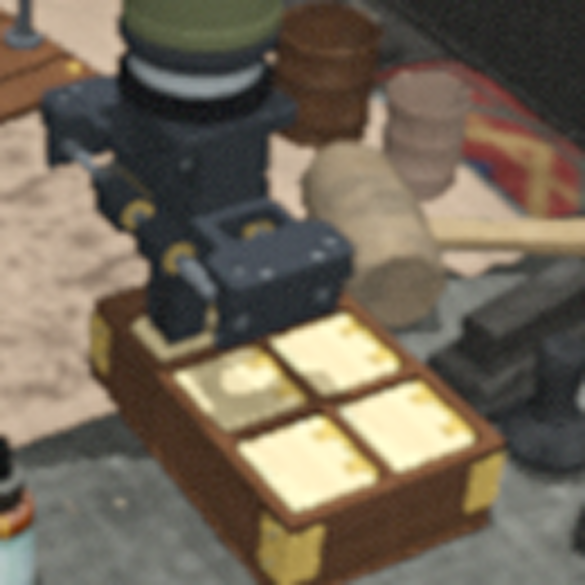

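Call:
send_rows --series '[{"dx": 0,"dy": 0,"dz": 3,"turn": 0,"grip": 0},{"dx": 0,"dy": 0,"dz": 3,"turn": 0,"grip": 0},{"dx": 0,"dy": 0,"dz": 0,"turn": 0,"grip": 0}]'

```text
clock: 6.9
tool_pos: [0.5887, -0.1314, 0.0127]
eef_rot: [-0.021, 1.0, 0.0, -0.0]
contact_force: [-0.4, 0.6, -0.8]
opening: 0.001
```

```bash
python3 probe.py s5
```

```text
clk 6.9 pos [ 0.5887 -0.1314  0.0127] q [-2.060e-02  9.998e-01  1.000e-04 -3.000e-04] F [-0.45  0.57 -0.82] op 0.001
0.71 [345, 291, 374, 311] 403 [ 0.5991 -0.2462  0.0538] slope [ 0.01 -0.02]
0.63 [366, 287, 395, 303] 345 [ 0.6541 -0.2439  0.0537] slope [-0.02 -0.02]
0.49 [353, 273, 375, 288] 273 [ 0.653  -0.1887  0.0537] slope [-0.09 -0.07]
finger low z (>.06): [0.06  0.06  0.06  0.061 0.061]
```

View pics/s5z.png

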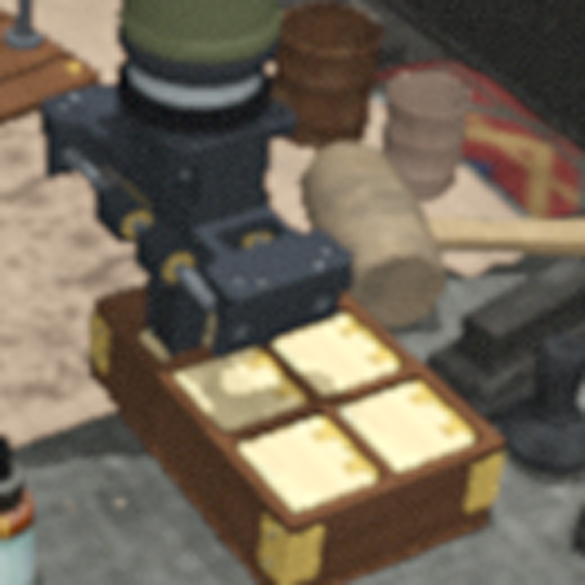

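Run:
```python
from h import *
p=snapshot('side'); c=cloud(p)
f=210/np.tan(np.radians(p['fov_y'])/2); C=-p['R'].T@p['t']
for X in [(.569,-.131,.053),(.58,-.149,.04),(.58,-.149,.053),(.589,-.149,.053),(.598,-.149,.053),(.56,-.131,.058)]:
    q=p['R']@np.array(X)+p['t']; print(X, np.round([q[0]/q[2]*f+p['cx'],q[1]/q[2]*f+p['cy']],1))
for v in range(266,284,2): print(v,[tuple(np.round(c[v,u]*1000).astype(int)) for u in range(318,330,2)])
```

```text
(0.569, -0.131, 0.053) [320.6 273.8]
(0.58, -0.149, 0.04) [328.2 281.4]
(0.58, -0.149, 0.053) [328.5 277.1]
(0.589, -0.149, 0.053) [331.9 276.1]
(0.598, -0.149, 0.053) [335.3 275. ]
(0.56, -0.131, 0.058) [317.3 273.1]
266 [(np.int64(576), np.int64(-105), np.int64(55)), (np.int64(580), np.int64(-107), np.int64(55)), (np.int64(587), np.int64(-106), np.int64(52)), (np.int64(583), np.int64(-122), np.int64(65)), (np.int64(583), np.int64(-130), np.int64(71)), (np.int64(580), np.int64(-143), np.int64(81))]
268 [(np.int64(575), np.int64(-107), np.int64(50)), (np.int64(583), np.int64(-104), np.int64(45)), (np.int64(588), np.int64(-104), np.int64(44)), (np.int64(582), np.int64(-123), np.int64(60)), (np.int64(583), np.int64(-130), np.int64(65)), (np.int64(581), np.int64(-142), np.int64(74))]
270 [(np.int64(577), np.int64(-105), np.int64(42)), (np.int64(583), np.int64(-104), np.int64(39)), (np.int64(588), np.int64(-105), np.int64(38)), (np.int64(582), np.int64(-124), np.int64(55)), (np.int64(584), np.int64(-129), np.int64(58)), (np.int64(582), np.int64(-141), np.int64(68))]
272 [(np.int64(565), 
[... 1000 characters left out ...]
, np.int64(-152), np.int64(57)), (np.int64(588), np.int64(-125), np.int64(29)), (np.int64(582), np.int64(-144), np.int64(46))]
280 [(np.int64(561), np.int64(-135), np.int64(40)), (np.int64(560), np.int64(-146), np.int64(49)), (np.int64(560), np.int64(-154), np.int64(56)), (np.int64(562), np.int64(-159), np.int64(58)), (np.int64(567), np.int64(-159), np.int64(57)), (np.int64(571), np.int64(-162), np.int64(58))]
282 [(np.int64(561), np.int64(-136), np.int64(35)), (np.int64(560), np.int64(-145), np.int64(42)), (np.int64(561), np.int64(-154), np.int64(49)), (np.int64(562), np.int64(-160), np.int64(54)), (np.int64(564), np.int64(-165), np.int64(57)), (np.int64(568), np.int64(-168), np.int64(58))]
```

Call:
send_rows --series '[{"dx": 0,"dy": 0,"dz": -20,"turn": 0,"grip": 0},{"dx": 0,"dy": 0,"dz": -15,"turn": 0,"grip": 0},{"dx": 0,"dy": -29,"dz": 0,"turn": 0,"grip": 0},{"dx": 0,"dy": -29,"dz": 0,"turn": 0,"grip": 0},{"dx": 0,"dy": 0,"dz": 0,"turn": 0,"grip": 0},{"dx": 0,"dy": 0,"dz": 10,"turn": 0,"grip": 0},{"dx": 0,"dy": 0,"dz": 10,"turn": 0,"grip": 0},{"dx": 0,"dy": 0,"dz": 3,"turn": 0,"grip": 0},{"dx": 0,"dy": 0,"dz": 3,"turn": 0,"grip": 0},{"dx": 0,"dy": 0,"dz": 3,"turn": 0,"grip": 0},{"dx": 0,"dy": 0,"dz": 0,"turn": 0,"grip": 0}]'

```text
clock: 8.15
tool_pos: [0.5913, -0.1889, 0.0187]
eef_rot: [-0.021, 1.0, 0.0, -0.0]
contact_force: [0.7, 0.2, -0.0]
opening: 0.005
```

```bash
python3 -c "
from h import *
st();st()
p=snapshot('wrist');save(p,'w2');st()"
```

```text
clk 8.15 pos [ 0.5913 -0.1889  0.0187] q [-2.090e-02  9.998e-01  2.000e-04 -3.000e-04] F [ 0.66  0.18 -0.01] op 0.005
clk 8.15 pos [ 0.5913 -0.1889  0.0187] q [-2.090e-02  9.998e-01  2.000e-04 -3.000e-04] F [ 0.66  0.18 -0.01] op 0.005
clk 8.2 pos [ 0.5914 -0.1891  0.019 ] q [-2.080e-02  9.998e-01  1.000e-04 -1.000e-04] F [ 0.75 -0.67  0.33] op 0.004
```

Call:
send_rows --series '[{"dx": 0,"dy": 0,"dz": 3,"turn": 0,"grip": 0},{"dx": 0,"dy": 0,"dz": 3,"turn": 0,"grip": 0},{"dx": 0,"dy": 0,"dz": 0,"turn": 0,"grip": 0}]'

```text
clock: 8.5
tool_pos: [0.5911, -0.1895, 0.0127]
eef_rot: [-0.021, 1.0, 0.0, -0.0]
contact_force: [0.3, -0.4, -0.5]
opening: 0.005
```

```bash
cat > ins.py <<'E'
from h import *
s=st(); p=snapshot('side'); c=cloud(p)
x,y,z=c[...,0],c[...,1],c[...,2]; X,Y=s['tool_pos'][:2]
m=(p['depth']>0)&(abs(x-X-.002)<.024)&(abs(y-Y)<.026)
print('cell points: n',m.sum(),'z<.045:',(m&(z<.045)).sum(),'min z',np.round(np.sort(z[m])[:6],3))
E
python3 ins.py
```

```text
clk 8.5 pos [ 0.5911 -0.1895  0.0127] q [-2.060e-02  9.998e-01  0.000e+00 -3.000e-04] F [ 0.28 -0.43 -0.49] op 0.005
cell points: n 631 z<.045: 33 min z [0.028 0.028 0.028 0.028 0.029 0.029]
```

Cell 2 is also empty. Cell 3 next.

Call:
send_rows --series '[{"dx": 0,"dy": 0,"dz": -20,"turn": 0,"grip": 0},{"dx": 0,"dy": 0,"dz": -15,"turn": 0,"grip": 0},{"dx": 0,"dy": -29,"dz": 0,"turn": 0,"grip": 0},{"dx": 0,"dy": -29,"dz": 0,"turn": 0,"grip": 0},{"dx": 0,"dy": 0,"dz": 0,"turn": 0,"grip": 0},{"dx": 0,"dy": 0,"dz": 10,"turn": 0,"grip": 0},{"dx": 0,"dy": 0,"dz": 10,"turn": 0,"grip": 0},{"dx": 0,"dy": 0,"dz": 3,"turn": 0,"grip": 0},{"dx": 0,"dy": 0,"dz": 3,"turn": 0,"grip": 0},{"dx": 0,"dy": 0,"dz": 3,"turn": 0,"grip": 0},{"dx": 0,"dy": 0,"dz": 0,"turn": 0,"grip": 0}]'

```text
clock: 9.65
tool_pos: [0.5937, -0.2469, 0.0187]
eef_rot: [-0.021, 1.0, 0.0, -0.0]
contact_force: [-1.3, 0.6, -0.6]
opening: 0.008
```

```bash
python3 ins.py
```

```text
clk 9.65 pos [ 0.5937 -0.2469  0.0187] q [-2.090e-02  9.998e-01  2.000e-04 -3.000e-04] F [-1.34  0.64 -0.58] op 0.008
cell points: n 796 z<.045: 81 min z [0.036 0.036 0.037 0.037 0.037 0.038]
```

Call:
send_rows --series '[{"dx": 0,"dy": 0,"dz": -20,"turn": 0,"grip": 0},{"dx": 0,"dy": 0,"dz": -9,"turn": 0,"grip": 0},{"dx": -29,"dy": 0,"dz": 0,"turn": 0,"grip": 0},{"dx": -29,"dy": 0,"dz": 0,"turn": 0,"grip": 0},{"dx": 0,"dy": 0,"dz": 0,"turn": 0,"grip": 0},{"dx": 0,"dy": 0,"dz": 10,"turn": 0,"grip": 0},{"dx": 0,"dy": 0,"dz": 10,"turn": 0,"grip": 0},{"dx": 0,"dy": 0,"dz": 3,"turn": 0,"grip": 0},{"dx": 0,"dy": 0,"dz": 3,"turn": 0,"grip": 0},{"dx": 0,"dy": 0,"dz": 3,"turn": 0,"grip": 0},{"dx": 0,"dy": 0,"dz": 0,"turn": 0,"grip": 0}]'

```text
clock: 10.8
tool_pos: [0.65, -0.2453, 0.0212]
eef_rot: [-0.02, 1.0, -0.0, -0.002]
contact_force: [-7.4, 0.8, 15.7]
opening: 0.004
```

```bash
python3 ins.py
```

```text
clk 10.8 pos [ 0.65   -0.2453  0.0212] q [-2.030e-02  9.998e-01 -2.000e-04 -1.600e-03] F [-7.38  0.84 15.68] op 0.004
cell points: n 873 z<.045: 6 min z [0.044 0.044 0.044 0.044 0.045 0.045]
```

Call:
send_rows --series '[{"dx": 0,"dy": 0,"dz": -20,"turn": 0,"grip": 0},{"dx": 0,"dy": 0,"dz": -9,"turn": 0,"grip": 0},{"dx": 0,"dy": 29,"dz": 0,"turn": 0,"grip": 0},{"dx": 0,"dy": 29,"dz": 0,"turn": 0,"grip": 0},{"dx": 0,"dy": 0,"dz": 0,"turn": 0,"grip": 0},{"dx": 0,"dy": 0,"dz": 10,"turn": 0,"grip": 0},{"dx": 0,"dy": 0,"dz": 10,"turn": 0,"grip": 0},{"dx": 0,"dy": 0,"dz": 3,"turn": 0,"grip": 0},{"dx": 0,"dy": 0,"dz": 3,"turn": 0,"grip": 0},{"dx": 0,"dy": 0,"dz": 3,"turn": 0,"grip": 0},{"dx": 0,"dy": 0,"dz": 0,"turn": 0,"grip": 0}]'

```text
clock: 11.95
tool_pos: [0.6491, -0.1874, 0.0186]
eef_rot: [-0.02, 1.0, 0.0, -0.0]
contact_force: [0.1, -0.1, 0.8]
opening: 0.01
```

```bash
python3 ins.py
```

```text
clk 11.95 pos [ 0.6491 -0.1874  0.0186] q [-2.040e-02  9.998e-01  0.000e+00 -3.000e-04] F [ 0.13 -0.11  0.76] op 0.01
cell points: n 702 z<.045: 45 min z [0.037 0.038 0.038 0.038 0.038 0.038]
```

Run:
```python
from h import *
s=st(); print(phi(s))
c=to([.649,-.1874,.12]); c=to([.50,-.265,.22],0,cur=c)
```

```text
clk 12.0 pos [ 0.6493 -0.1872  0.0189] q [-2.050e-02  9.998e-01  0.000e+00 -1.000e-04] F [ 0.31 -0.33  0.17] op 0.005
-0.04093024606565348
turn 0.000 = 0 x 0.0000; shift (0.3,-0.2,-101.1) = 3 x (0.1,-0.1,-33.7)
turn 0.041 = 1 x 0.0409; shift (149.0,-77.6,-100.0) = 5 x (29.8,-15.5,-20.0)
```

Call:
send_rows --series '[{"dx": 0,"dy": 0,"dz": -34,"turn": 0,"grip": 0},{"dx": 0,"dy": 0,"dz": -34,"turn": 0,"grip": 0},{"dx": 0,"dy": 0,"dz": -34,"turn": 0,"grip": 0.5},{"dx": 0,"dy": 0,"dz": 0,"turn": 0.041,"grip": 0.5},{"dx": 30,"dy": -15,"dz": -20,"turn": 0,"grip": 0.5},{"dx": 30,"dy": -15,"dz": -20,"turn": 0,"grip": 0.5},{"dx": 30,"dy": -15,"dz": -20,"turn": 0,"grip": 0.5},{"dx": 30,"dy": -15,"dz": -20,"turn": 0,"grip": 0.5},{"dx": 30,"dy": -15,"dz": -20,"turn": 0,"grip": 0.5},{"dx": 0,"dy": 0,"dz": 0,"turn": 0,"grip": 0.5},{"dx": 0,"dy": 0,"dz": 0,"turn": 0,"grip": 0.5}]'

```text
clock: 13.1
tool_pos: [0.4997, -0.2625, 0.222]
eef_rot: [0.001, 1.0, -0.0, 0.001]
contact_force: [0.9, 0.3, -1.1]
opening: 0.503
```

```bash
cat > bot.py <<'E'
from h import *
import sys
def bots(n,name=None):
    p=snapshot(n); c=cloud(p)
    if name: save(p,name)
    x,y,z=c[...,0],c[...,1],c[...,2]
    m=(p['depth']>0)&(x>.35)&(x<.55)&(y>-.45)&(y<.4)&(z>.02)&(z<.11)
    k,l,stt,_=cv2.connectedComponentsWithStats(m.astype(np.uint8))
    for i in range(1,k):
        if stt[i,4]<15: continue
        q=c[l==i]; 
        if q[:,2].max()<.09: continue
        out=[]
        for lo,hi,rad in [(.02,.055,.0165),(.063,.076,.012),(.08,.11,.0065)]:
            b=q[(q[:,2]>lo)&(q[:,2]<hi)]
            if len(b)<8: continue
            C=-p['R'].T@p['t']
            from scipy.optimize import least_squares
            # fit circle of known radius to side points
            g=least_squares(lambda a: np.hypot(b[:,0]-a[0],b[:,1]-a[1])-rad, b[:,:2].mean(0)+.01*(b[:,:2].mean(0)-C[:2])/np.linalg.norm(b[:,:2].mean(0)-C[:2]),loss='soft_l1',f_scale=.002).x
            out.append((lo,len(b),np.round(g,4),np.round(b[:,:2].mean(0),4)))
        print(n,stt[i][:4],'ztop',np.round(q[:,2].max(),3)); [print('    ',*o) for o in out]
if __name__=='__main__':
    st()
    for a in sys.argv[2:]: bots(a,sys.argv[1]+a)
E
python3 bot.py b1 wrist side top
```

```text
clk 13.1 pos [ 0.4997 -0.2625  0.222 ] q [ 5.e-04  1.e+00 -3.e-04  1.e-03] F [ 0.92  0.33 -1.11] op 0.503
wrist [456  83 104  97] ztop 0.11
     0.02 2391 [ 0.4687 -0.07  ] [ 0.4681 -0.0627]
     0.063 66 [ 0.4648 -0.0794] [ 0.4613 -0.0906]
     0.08 196 [ 0.4597 -0.0966] [ 0.4614 -0.0905]
wrist [186  86  43  40] ztop 0.102
     0.02 209 [ 0.436  -0.3302] [ 0.4323 -0.3173]
     0.063 300 [ 0.4363 -0.3319] [ 0.435  -0.3262]
     0.08 272 [ 0.4365 -0.3313] [ 0.4355 -0.3288]
wrist [314  99  41  41] ztop 0.101
     0.02 162 [ 0.4484 -0.2151] [ 0.4409 -0.2263]
     0.063 298 [ 0.4495 -0.2135] [ 0.4464 -0.2179]
     0.08 252 [ 0.4493 -0.2139] [ 0.4477 -0.2159]
side [217 190  23  41] ztop 0.101
     0.02 226 [0.4546 0.2105] [0.4537 0.2282]
     0.063 79 [0.4565 0.2094] [0.455  0.2322]
     0.08 53 [0.458  0.2082] [0.4558 0.2378]
side [237 226  52  64] ztop 0.11
     0.02 724 [ 0.4646 -0.0327] [ 0.4638 -0.0248]
     0.063 23 [ 0.4639 -0.074 ] [ 0.4634 -0.0302]
     0.08 61 [ 0.4642 -0.0735] [ 0.4637 -0.0223]
side [282 296  16  35] ztop 0.1
     0.02 197 [ 0.4511 -0.2137] [ 0.4457 -0.2255]
  
[... 358 characters left out ...]
]
     0.063 24 [ 0.4481 -0.2133] [ 0.4452 -0.2079]
     0.08 21 [ 0.4466 -0.2136] [ 0.4459 -0.2103]
top [267 249  48  21] ztop 0.102
     0.02 122 [ 0.4309 -0.0229] [ 0.4302 -0.0211]
top [385 248  14  12] ztop 0.102
     0.02 38 [ 0.4347 -0.3269] [ 0.4297 -0.3156]
     0.063 23 [ 0.4337 -0.3278] [ 0.4324 -0.3213]
     0.08 22 [ 0.4347 -0.3273] [ 0.4339 -0.325 ]
top [215 255  12  12] ztop 0.103
     0.02 23 [0.4568 0.1972] [0.4495 0.1905]
     0.063 21 [0.4579 0.198 ] [0.4537 0.194 ]
     0.08 17 [0.4583 0.1982] [0.4561 0.1961]
top [184 260  13  12] ztop 0.1
     0.02 33 [0.4496 0.292 ] [0.4443 0.2817]
     0.063 16 [0.4505 0.2924] [0.448  0.2889]
     0.08 18 [0.4502 0.2939] [0.4493 0.2917]
```

View pics/b1wrist.png

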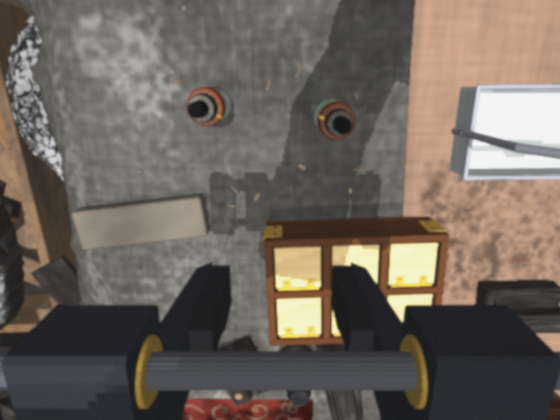

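View pics/b1side.png

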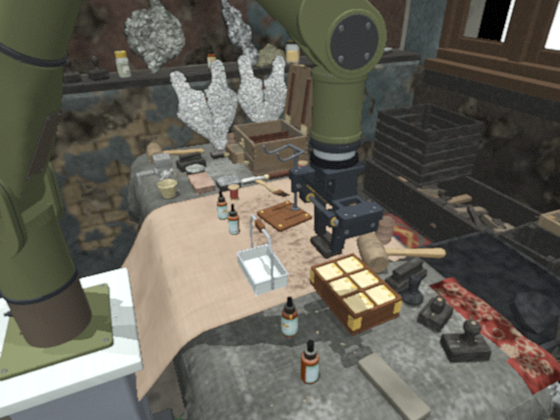

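Run:
```python
from h import *
s=st(); print(phi(s))
c=to([.449,-.2135,.12],0); c=to([.449,-.2135,.05],0,cur=c)
```

```text
clk 13.25 pos [ 0.5004 -0.2607  0.2206] q [-1.2e-03  1.0e+00  6.0e-04  1.0e-04] F [ 0.7  -0.48 -0.32] op 0.502
-0.002322325402740628
turn 0.002 = 1 x 0.0023; shift (51.4,47.2,100.6) = 3 x (17.1,15.7,33.5)
turn 0.000 = 0 x 0.0000; shift (0.0,0.0,70.0) = 2 x (0.0,0.0,35.0)
```

Call:
send_rows --series '[{"dx": 17,"dy": 15.5,"dz": 33,"turn": 0.002,"grip": 0.5},{"dx": 17,"dy": 15.5,"dz": 33,"turn": 0,"grip": 0.5},{"dx": 17,"dy": 16,"dz": 34,"turn": 0,"grip": 0.5},{"dx": 0,"dy": 0,"dz": 0,"turn": 0,"grip": 0.5},{"dx": 0,"dy": 0,"dz": 25,"turn": 0,"grip": 0.5},{"dx": 0,"dy": 0,"dz": 25,"turn": 0,"grip": 0.5},{"dx": 0,"dy": 0,"dz": 20,"turn": 0,"grip": 0.5},{"dx": 0,"dy": 0,"dz": 0,"turn": 0,"grip": 0.5},{"dx": 0,"dy": 0,"dz": 0,"turn": 0,"grip": 0.5}]'

```text
clock: 14.15
tool_pos: [0.4496, -0.2148, 0.0512]
eef_rot: [0.0, 1.0, 0.0, 0.0]
contact_force: [1.2, 0.6, -0.6]
opening: 0.498
```

Run:
```python
from h import *
s=st(); p=snapshot('side'); save(p,'g1'); c=cloud(p)
a=cv2.imread('pics/g1.png')[220:360,220:360]; cv2.imwrite('pics/g1z.png',cv2.resize(a,None,fx=4.2,fy=4.2,interpolation=cv2.INTER_CUBIC))
w=snapshot('wrist'); save(w,'g1w')
x,y,z=c[...,0],c[...,1],c[...,2]
m=(p['depth']>0)&(x>.42)&(x<.48)&(y<-.232)&(y>-.27)&(z>.02)&(z<.13); print(np.round(np.sort(z[m])[:10],3), np.round(c[m].min(0),3),np.round(c[m].max(0),3))
```

```text
clk 14.15 pos [ 0.4496 -0.2148  0.0512] q [4.e-04 1.e+00 0.e+00 3.e-04] F [ 1.16  0.59 -0.58] op 0.498
[0.03  0.033 0.044 0.081 0.082 0.083 0.083 0.085 0.085 0.085] [ 0.441 -0.252  0.03 ] [ 0.461 -0.232  0.099]
```

View pics/g1z.png

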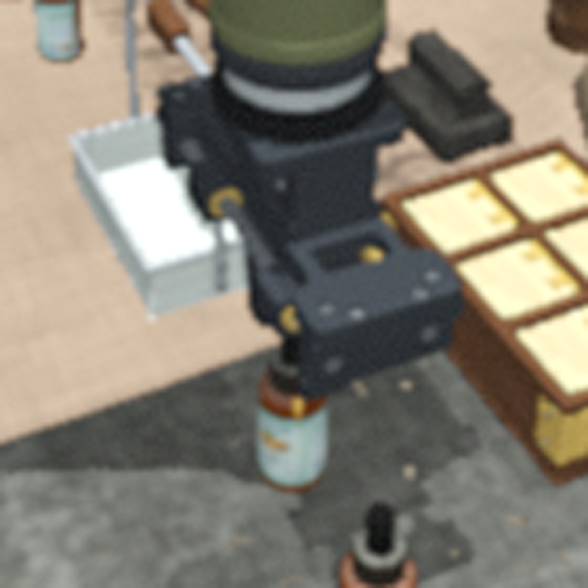

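View pics/g1w.png

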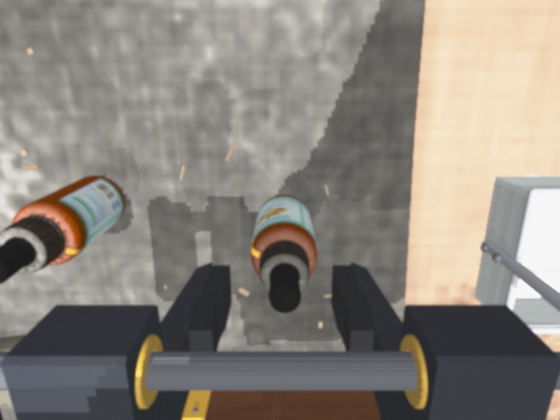

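Call:
send_rows --series '[{"dx": 0,"dy": 0,"dz": 7,"turn": 0,"grip": 0.5},{"dx": 0,"dy": 0,"dz": 7,"turn": 0,"grip": 0.5},{"dx": 0,"dy": 0,"dz": 0,"turn": 0,"grip": 0.2},{"dx": 0,"dy": 0,"dz": 0,"turn": 0,"grip": 0.1},{"dx": 0,"dy": 0,"dz": 0,"turn": 0,"grip": 0.1},{"dx": 0,"dy": 0,"dz": 0,"turn": 0,"grip": 0.1},{"dx": 0,"dy": 0,"dz": 0,"turn": 0,"grip": 0.1}]' --force 15

```text
clock: 14.95
tool_pos: [0.4484, -0.215, 0.0371]
eef_rot: [0.001, 1.0, 0.0, 0.0]
contact_force: [-0.1, 0.6, -0.7]
opening: 0.26
```

Run:
```python
from h import *
s=st(); p=snapshot('side'); save(p,'g2')
a=cv2.imread('pics/g2.png')[220:360,220:360]; cv2.imwrite('pics/g2z.png',cv2.resize(a,None,fx=4.2,fy=4.2,interpolation=cv2.INTER_CUBIC))
```

```text
clk 14.95 pos [ 0.4484 -0.215   0.0371] q [9.e-04 1.e+00 0.e+00 0.e+00] F [-0.11  0.59 -0.7 ] op 0.26
```

View pics/g2z.png

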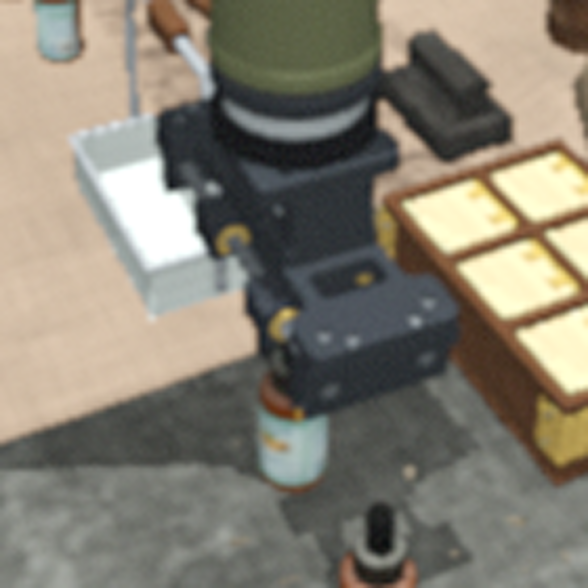

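Run:
```python
from h import *
s=get_state();a=np.array(s['tool_pos'])
c=to(a+[0,0,.105]); c=to([.645,-.1865,.14],-.04,cur=c);c=to([.645,-.1865,.1],-.04,cur=c)
```

```text
turn 0.000 = 0 x 0.0000; shift (0.0,0.0,-105.0) = 3 x (0.0,0.0,-35.0)
turn -0.042 = 1 x -0.0418; shift (-197.5,20.6,2.1) = 5 x (-39.5,4.1,0.4)
turn 0.000 = 0 x 0.0000; shift (-0.0,0.0,40.0) = 1 x (-0.0,0.0,40.0)
```

Call:
send_rows --series '[{"dx": 0,"dy": 0,"dz": -15,"turn": 0,"grip": 0.1},{"dx": 0,"dy": 0,"dz": -30,"turn": 0,"grip": 0.1},{"dx": 0,"dy": 0,"dz": -30,"turn": 0,"grip": 0.1},{"dx": 0,"dy": 0,"dz": -30,"turn": -0.042,"grip": 0.1},{"dx": -20,"dy": 2,"dz": 0,"turn": 0,"grip": 0.1},{"dx": -30,"dy": 3,"dz": 0,"turn": 0,"grip": 0.1},{"dx": -30,"dy": 3,"dz": 0,"turn": 0,"grip": 0.1},{"dx": -30,"dy": 3,"dz": 0,"turn": 0,"grip": 0.1},{"dx": -30,"dy": 3,"dz": 0,"turn": 0,"grip": 0.1},{"dx": -30,"dy": 3.5,"dz": 0,"turn": 0,"grip": 0.1},{"dx": -27.5,"dy": 3,"dz": 0,"turn": 0,"grip": 0.1},{"dx": 0,"dy": 0,"dz": 20,"turn": 0,"grip": 0.1},{"dx": 0,"dy": 0,"dz": 10,"turn": 0,"grip": 0.1},{"dx": 0,"dy": 0,"dz": 0,"turn": 0,"grip": 0.1},{"dx": 0,"dy": 0,"dz": 0,"turn": 0,"grip": 0.1}]' --force 20

```text
clock: 16.5
tool_pos: [0.6441, -0.187, 0.112]
eef_rot: [-0.02, 1.0, -0.0, -0.001]
contact_force: [0.8, -0.4, -1.1]
opening: 0.258
```

```bash
cat > chk.py <<'E'
from h import *
import sys
s=st(); print(phi(s))
for n in ['side','top']:
    p=snapshot(n); save(p,sys.argv[1]+n); c=cloud(p)
    x,y,z=c[...,0],c[...,1],c[...,2]; X,Y=s['tool_pos'][:2]; zb=s['tool_pos'][2]-.037
    m=(p['depth']>0)&(abs(x-X)<.025)&(abs(y-Y)<.025)&(z>max(zb+.008,.06))&(z<zb+.056)
    b=c[m]
    if len(b)>10:
        from scipy.optimize import least_squares
        C=-p['R'].T@p['t']; d=b[:,:2].mean(0)-C[:2]; d/=np.linalg.norm(d)
        g=least_squares(lambda a: np.hypot(b[:,0]-a[0],b[:,1]-a[1])-.0165,b[:,:2].mean(0)+.01*d,loss='soft_l1',f_scale=.002).x
        print(n,'body fit',len(b),np.round(g,4),'minus tool',np.round(g-[X,Y],4))
a=cv2.imread(f'pics/{sys.argv[1]}side.png')[200:340,270:420]; cv2.imwrite(f'pics/{sys.argv[1]}z.png',cv2.resize(a,None,fx=4,fy=4,interpolation=cv2.INTER_CUBIC))
E
python3 chk.py c1
```

```text
clk 16.5 pos [ 0.6441 -0.187   0.112 ] q [-1.980e-02  9.998e-01 -0.000e+00 -6.000e-04] F [ 0.76 -0.35 -1.09] op 0.258
-0.0396579367861101
side body fit 274 [ 0.6465 -0.1866] minus tool [0.0024 0.0005]
top body fit 40 [ 0.6433 -0.1845] minus tool [-0.0008  0.0025]
```

View pics/c1z.png

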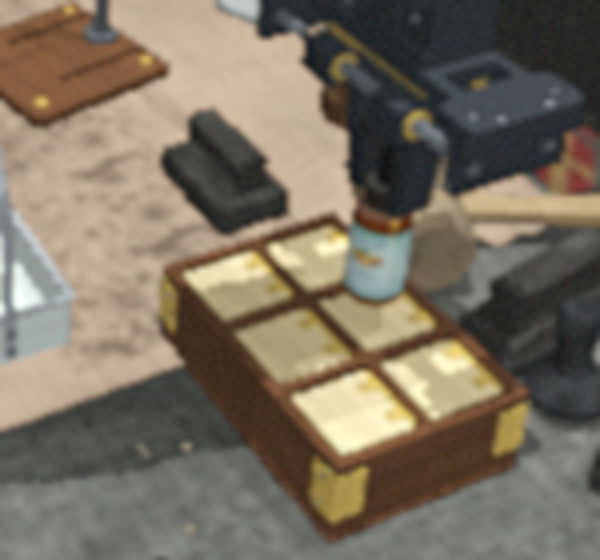

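Call:
send_rows --series '[{"dx": -1,"dy": 0,"dz": 10,"turn": 0,"grip": 0.1},{"dx": 0,"dy": 0,"dz": 8,"turn": 0,"grip": 0.1},{"dx": 0,"dy": 0,"dz": 5,"turn": 0,"grip": 0.1},{"dx": 0,"dy": 0,"dz": 5,"turn": 0,"grip": 0.1},{"dx": 0,"dy": 0,"dz": 5,"turn": 0,"grip": 0.1},{"dx": 0,"dy": 0,"dz": 5,"turn": 0,"grip": 0.1},{"dx": 0,"dy": 0,"dz": 0,"turn": 0,"grip": 0.1}]'

```text
clock: 17.3
tool_pos: [0.6453, -0.1864, 0.0731]
eef_rot: [-0.02, 1.0, 0.0, -0.001]
contact_force: [-0.2, 0.2, -0.6]
opening: 0.255
```

```bash
python3 chk.py c2
```

```text
clk 17.3 pos [ 0.6453 -0.1864  0.0731] q [-2.020e-02  9.998e-01  2.000e-04 -8.000e-04] F [-0.17  0.19 -0.57] op 0.255
-0.0403141779977115
side body fit 168 [ 0.6476 -0.1859] minus tool [0.0024 0.0005]
top body fit 28 [ 0.6437 -0.1846] minus tool [-0.0016  0.0019]
```

View pics/c2z.png

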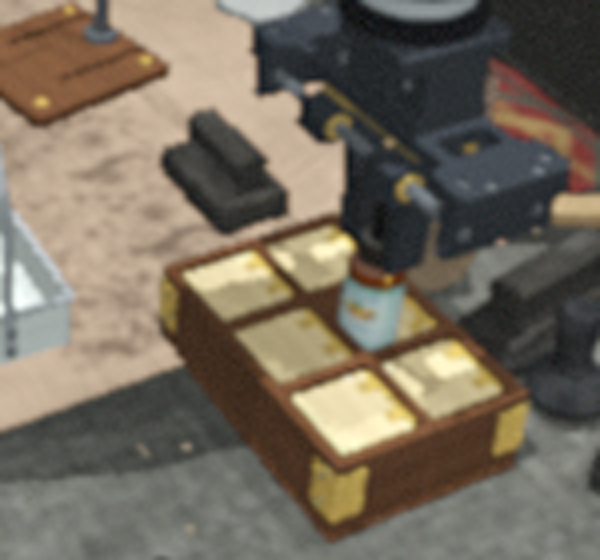

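Call:
send_rows --series '[{"dx": 0,"dy": 0,"dz": 6,"turn": 0,"grip": 0.1},{"dx": 0,"dy": 0,"dz": 6,"turn": 0,"grip": 0.1},{"dx": 0,"dy": 0,"dz": 6,"turn": 0,"grip": 0.1},{"dx": 0,"dy": 0,"dz": 5,"turn": 0,"grip": 0.1},{"dx": 0,"dy": 0,"dz": 3,"turn": 0,"grip": 0.1},{"dx": 0,"dy": 0,"dz": 2,"turn": 0,"grip": 0.1},{"dx": 0,"dy": 0,"dz": 0,"turn": 0,"grip": 0.1}]'

```text
clock: 18.1
tool_pos: [0.6458, -0.1865, 0.0458]
eef_rot: [-0.02, 1.0, 0.0, -0.0]
contact_force: [-0.3, -0.1, -0.9]
opening: 0.258
```

```bash
python3 chk.py c3
```

```text
clk 18.1 pos [ 0.6458 -0.1865  0.0458] q [-2.020e-02  9.998e-01  1.000e-04 -2.000e-04] F [-0.3  -0.12 -0.9 ] op 0.258
-0.040311490045027494
side body fit 27 [ 0.6485 -0.1862] minus tool [0.0026 0.0002]
```

View pics/c3z.png

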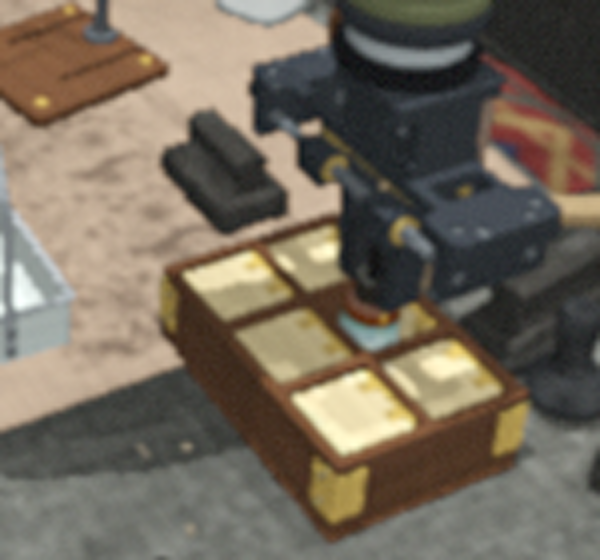

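Call:
send_rows --series '[{"dx": 0,"dy": 0,"dz": 2,"turn": 0,"grip": 0.1},{"dx": 0,"dy": 0,"dz": 0,"turn": 0,"grip": 0.1},{"dx": 0,"dy": 0,"dz": 0,"turn": 0,"grip": 0.5},{"dx": 0,"dy": 0,"dz": 0,"turn": 0,"grip": 0.5},{"dx": 0,"dy": 0,"dz": 0,"turn": 0,"grip": 0.5},{"dx": 0,"dy": 0,"dz": -15,"turn": 0,"grip": 0.5},{"dx": 0,"dy": 0,"dz": -30,"turn": 0,"grip": 0.5},{"dx": 0,"dy": 0,"dz": -40,"turn": 0,"grip": 0.5},{"dx": 0,"dy": 0,"dz": 0,"turn": 0,"grip": 0.5}]'

```text
clock: 19.1
tool_pos: [0.6506, -0.1872, 0.1362]
eef_rot: [-0.02, 1.0, -0.001, 0.006]
contact_force: [-0.5, -0.1, 0.5]
opening: 0.501
```

```bash
python3 chk.py c4 >/dev/null
python3 - <<'E'
from h import *
s=st()
p=snapshot('side'); c=cloud(p); x,y,z=c[...,0],c[...,1],c[...,2]
m=(p['depth']>0)&(x>.61)&(x<.69)&(abs(y+.187)<.025)&(z>.062)&(z<.125); q=c[m]
print(len(q),q[:,2].max())
for lo in (.062,.07,.08,.09,.1): 
    b=q[(q[:,2]>=lo)&(q[:,2]<lo+.01)]; print(lo,len(b),np.round(b.mean(0),3) if len(b) else '')
c=to([.436,-.3285,.135],0); c=to([.436,-.3285,.037],0,cur=c)
E
```

```text
clk 19.2 pos [ 0.647  -0.1868  0.1313] q [-2.000e-02  9.998e-01 -4.000e-04  1.700e-03] F [-1.26  0.7  -0.18] op 0.498
193 0.10714477970688546
0.062 72 [ 0.642 -0.192  0.066]
0.07 43 [ 0.642 -0.192  0.075]
0.08 43 [ 0.645 -0.189  0.083]
0.09 22 [ 0.645 -0.19   0.095]
0.1 20 [ 0.646 -0.188  0.103]
turn 0.040 = 1 x 0.0402; shift (209.9,-141.9,-5.2) = 6 x (35.0,-23.7,-0.9)
turn 0.000 = 0 x 0.0000; shift (0.0,0.0,98.0) = 3 x (0.0,0.0,32.7)
```

View pics/c4z.png

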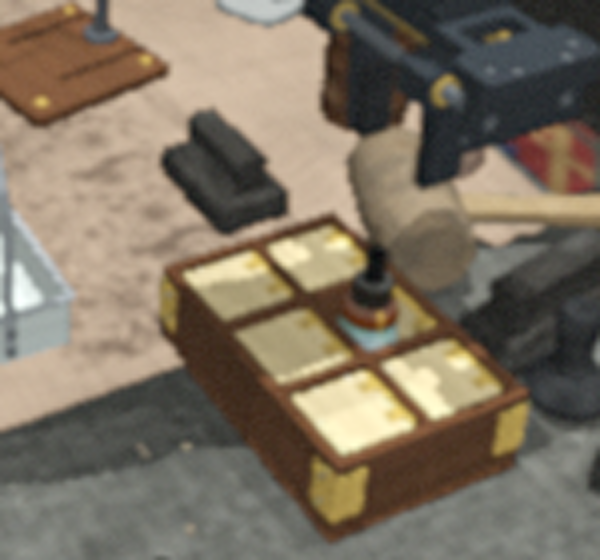

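Call:
send_rows --series '[{"dx": 0,"dy": 0,"dz": 0,"turn": 0.04,"grip": 0.5},{"dx": 35,"dy": -23.5,"dz": -1,"turn": 0,"grip": 0.5},{"dx": 35,"dy": -23.5,"dz": -1,"turn": 0,"grip": 0.5},{"dx": 35,"dy": -23.5,"dz": -1,"turn": 0,"grip": 0.5},{"dx": 35,"dy": -23.5,"dz": -1,"turn": 0,"grip": 0.5},{"dx": 35,"dy": -23.5,"dz": 0,"turn": 0,"grip": 0.5},{"dx": 35,"dy": -24,"dz": 0,"turn": 0,"grip": 0.5},{"dx": 0,"dy": 0,"dz": 0,"turn": 0,"grip": 0.5},{"dx": 0,"dy": 0,"dz": 25,"turn": 0,"grip": 0.5},{"dx": 0,"dy": 0,"dz": 0,"turn": 0,"grip": 0.5}]'

```text
clock: 20.25
tool_pos: [0.4341, -0.3266, 0.1056]
eef_rot: [-0.0, 1.0, 0.002, -0.002]
contact_force: [-0.2, 1.0, -0.4]
opening: 0.496
```

```bash
python3 bot.py b2 wrist | grep -v '^ *0.02'
python3 - <<'E'
from h import *
c=to([.436,-.3285,.037],0)
E
```

```text
clk 20.25 pos [ 0.4341 -0.3266  0.1056] q [-2.0e-04  1.0e+00  1.8e-03 -2.5e-03] F [-0.24  0.97 -0.37] op 0.496
wrist [251 185  51  76] ztop 0.102
     0.063 648 [ 0.4376 -0.3302] [ 0.4301 -0.3303]
     0.08 608 [ 0.4369 -0.3304] [ 0.4334 -0.3303]
turn 0.001 = 1 x 0.0010; shift (-1.0,-1.7,69.7) = 2 x (-0.5,-0.9,34.8)
```

View pics/b2wrist.png

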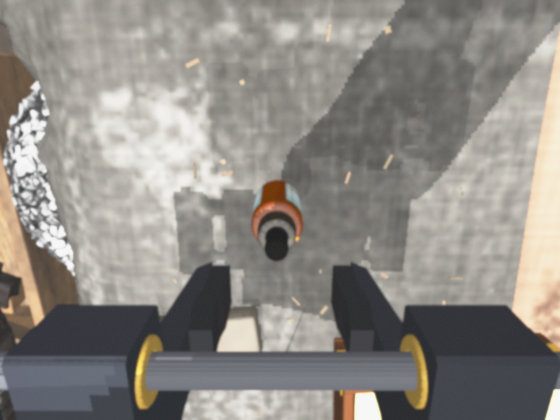

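Call:
send_rows --series '[{"dx": -1,"dy": -2,"dz": 25,"turn": 0,"grip": 0.5},{"dx": 0,"dy": 0,"dz": 25,"turn": 0,"grip": 0.5},{"dx": 0,"dy": 0,"dz": 12,"turn": 0,"grip": 0.5},{"dx": 0,"dy": 0,"dz": 7,"turn": 0,"grip": 0.5},{"dx": 0,"dy": 0,"dz": 0,"turn": 0,"grip": 0.5},{"dx": 0,"dy": 0,"dz": 0,"turn": 0,"grip": 0.2},{"dx": 0,"dy": 0,"dz": 0,"turn": 0,"grip": 0.1},{"dx": 0,"dy": 0,"dz": 0,"turn": 0,"grip": 0.1},{"dx": 0,"dy": 0,"dz": 0,"turn": 0,"grip": 0.1},{"dx": 0,"dy": 0,"dz": 0,"turn": 0,"grip": 0.1}]' --force 20

```text
clock: 21.3
tool_pos: [0.4375, -0.3303, 0.0397]
eef_rot: [-0.0, 1.0, -0.0, 0.001]
contact_force: [0.1, 0.5, 5.2]
opening: 0.256
```

Run:
```python
from h import *
s=st();a=np.array(s['tool_pos'])
# cell 3 centre (.5923,-.2472), aim -3 in x
c=to(a+[0,0,.105]); c=to([.5895,-.2465,.142],-.04,cur=c)
```

```text
clk 21.3 pos [ 0.4375 -0.3303  0.0397] q [-1.e-04  1.e+00 -3.e-04  6.e-04] F [0.13 0.52 5.17] op 0.256
turn 0.000 = 0 x 0.0000; shift (-0.0,0.0,-105.0) = 3 x (-0.0,0.0,-35.0)
turn -0.040 = 1 x -0.0398; shift (-155.2,77.6,2.7) = 4 x (-38.8,19.4,0.7)
```

Call:
send_rows --series '[{"dx": 0,"dy": 0,"dz": -15,"turn": 0,"grip": 0.1},{"dx": 0,"dy": 0,"dz": -30,"turn": 0,"grip": 0.1},{"dx": 0,"dy": 0,"dz": -30,"turn": 0,"grip": 0.1},{"dx": 0,"dy": 0,"dz": -30,"turn": -0.04,"grip": 0.1},{"dx": -25,"dy": 13,"dz": 0,"turn": 0,"grip": 0.1},{"dx": -35,"dy": 17,"dz": 0,"turn": 0,"grip": 0.1},{"dx": -35,"dy": 17,"dz": 0,"turn": 0,"grip": 0.1},{"dx": -35,"dy": 17,"dz": 0,"turn": 0,"grip": 0.1},{"dx": -25,"dy": 13,"dz": 0,"turn": 0,"grip": 0.1},{"dx": 0,"dy": 0,"dz": 15,"turn": 0,"grip": 0.1},{"dx": 0,"dy": 0,"dz": 15,"turn": 0,"grip": 0.1},{"dx": 0,"dy": 0,"dz": 0,"turn": 0,"grip": 0.1},{"dx": 0,"dy": 0,"dz": 0,"turn": 0,"grip": 0.1}]'

```text
clock: 22.6
tool_pos: [0.5868, -0.2481, 0.1132]
eef_rot: [-0.019, 1.0, -0.0, -0.001]
contact_force: [-0.4, 0.1, -0.1]
opening: 0.259
```

```bash
python3 chk.py d1
python3 - <<'E'
from h import *
to([.5895,-.2465,.112],-.04)
E
```

```text
clk 22.6 pos [ 0.5868 -0.2481  0.1132] q [-0.0192  0.9998 -0.     -0.0015] F [-0.36  0.14 -0.1 ] op 0.259
-0.0383212203245266
side body fit 311 [ 0.5882 -0.2476] minus tool [0.0014 0.0005]
top body fit 36 [ 0.5852 -0.245 ] minus tool [-0.0016  0.0031]
turn -0.001 = 1 x -0.0013; shift (-1.4,1.4,2.4) = 1 x (-1.4,1.4,2.4)
```

View pics/d1z.png

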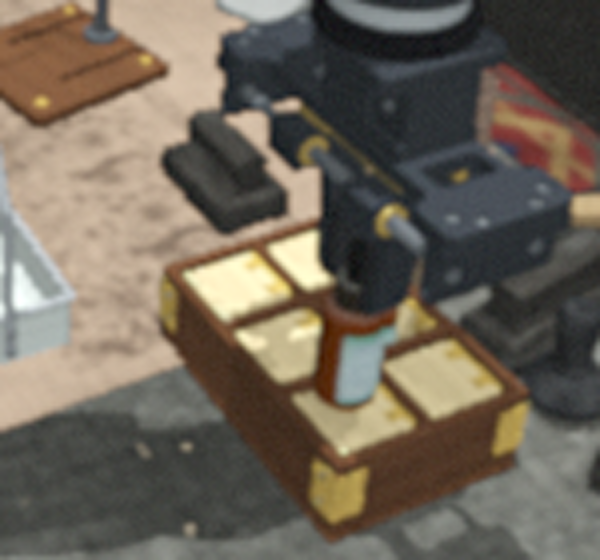

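Call:
send_rows --series '[{"dx": -3.5,"dy": 1,"dz": 10,"turn": 0,"grip": 0.1},{"dx": 0,"dy": 0,"dz": 8,"turn": 0,"grip": 0.1},{"dx": 0,"dy": 0,"dz": 5,"turn": 0,"grip": 0.1},{"dx": 0,"dy": 0,"dz": 5,"turn": 0,"grip": 0.1},{"dx": 0,"dy": 0,"dz": 5,"turn": 0,"grip": 0.1},{"dx": 0,"dy": 0,"dz": 5,"turn": 0,"grip": 0.1},{"dx": 0,"dy": 0,"dz": 0,"turn": 0,"grip": 0.1}]'

```text
clock: 23.4
tool_pos: [0.5916, -0.2456, 0.0752]
eef_rot: [-0.02, 1.0, 0.0, -0.001]
contact_force: [-0.4, 0.6, -1.0]
opening: 0.253
```

```bash
python3 chk.py d2
```

```text
clk 23.4 pos [ 0.5916 -0.2456  0.0752] q [-2.010e-02  9.998e-01  2.000e-04 -7.000e-04] F [-0.41  0.6  -0.95] op 0.253
-0.04023845666837372
side body fit 215 [ 0.5926 -0.2451] minus tool [0.001  0.0005]
top body fit 19 [ 0.5885 -0.2435] minus tool [-0.0031  0.0022]
```

View pics/d2z.png

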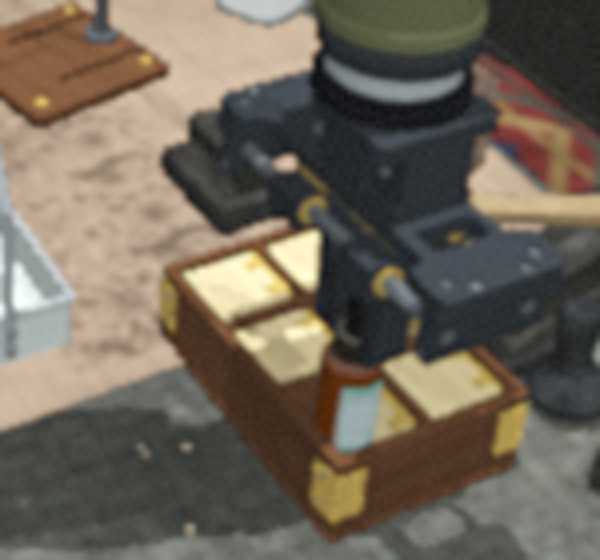

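Call:
send_rows --series '[{"dx": 0,"dy": 0,"dz": 6,"turn": 0,"grip": 0.1},{"dx": 0,"dy": 0,"dz": 6,"turn": 0,"grip": 0.1},{"dx": 0,"dy": 0,"dz": 6,"turn": 0,"grip": 0.1},{"dx": 0,"dy": 0,"dz": 5,"turn": 0,"grip": 0.1},{"dx": 0,"dy": 0,"dz": 3,"turn": 0,"grip": 0.1},{"dx": 0,"dy": 0,"dz": 1,"turn": 0,"grip": 0.1},{"dx": 0,"dy": 0,"dz": 0,"turn": 0,"grip": 0.1}]'

```text
clock: 24.2
tool_pos: [0.5922, -0.2457, 0.0489]
eef_rot: [-0.02, 1.0, 0.0, -0.0]
contact_force: [0.9, -0.4, -0.3]
opening: 0.259
```

Call:
send_rows --series '[{"dx": 0,"dy": 0,"dz": 1.5,"turn": 0,"grip": 0.1},{"dx": 0,"dy": 0,"dz": 0,"turn": 0,"grip": 0.1},{"dx": 0,"dy": 0,"dz": 0,"turn": 0,"grip": 0.5},{"dx": 0,"dy": 0,"dz": 0,"turn": 0,"grip": 0.5},{"dx": 0,"dy": 0,"dz": 0,"turn": 0,"grip": 0.5},{"dx": 0,"dy": 0,"dz": -15,"turn": 0,"grip": 0.5},{"dx": 0,"dy": 0,"dz": -30,"turn": 0,"grip": 0.5},{"dx": 0,"dy": 0,"dz": -40,"turn": 0,"grip": 0.5},{"dx": 0,"dy": 0,"dz": -30,"turn": 0,"grip": 0.5},{"dx": 0,"dy": 0,"dz": 0,"turn": 0,"grip": 0.5}]'

```text
clock: 25.2
tool_pos: [0.5958, -0.2466, 0.1687]
eef_rot: [-0.02, 1.0, -0.002, 0.005]
contact_force: [0.2, -0.4, 0.7]
opening: 0.505
```

```bash
cat > cells.py <<'E'
from h import *
import sys
s=st()
p=snapshot('side'); save(p,sys.argv[1]); c=cloud(p); x,y,z=c[...,0],c[...,1],c[...,2]
cen={1:(.5877,-.1312),2:(.59,-.1892),3:(.5923,-.2472),5:(.648,-.1868)}
for k,(X,Y) in cen.items():
    m=(p['depth']>0)&(abs(x-X)<.022)&(abs(y-Y)<.022)&(z>.062)&(z<.12); q=c[m]
    if len(q)<15: continue
    b=q[q[:,2]<.07]; t=q[q[:,2]>.095]
    print(k,'ztop',np.round(q[:,2].max(),3),'low',len(b),np.round(b.mean(0),3),'bulb',np.round(t.mean(0),3) if len(t) else '')
a=cv2.imread(f'pics/{sys.argv[1]}.png')[200:340,270:420]; cv2.imwrite(f'pics/{sys.argv[1]}z.png',cv2.resize(a,None,fx=4,fy=4,interpolation=cv2.INTER_CUBIC))
E
python3 cells.py e1
python3 - <<'E'
from h import *
c=to([.50,.0,.22],0);c=to([.50,.24,.22],0,cur=c)
E
```

```text
clk 25.2 pos [ 0.5958 -0.2466  0.1687] q [-0.0199  0.9998 -0.0016  0.005 ] F [ 0.23 -0.4   0.65] op 0.505
3 ztop 0.107 low 75 [ 0.586 -0.252  0.066] bulb [ 0.589 -0.248  0.101]
5 ztop 0.107 low 63 [ 0.641 -0.192  0.066] bulb [ 0.646 -0.188  0.101]
turn 0.040 = 1 x 0.0399; shift (94.1,246.3,-53.9) = 6 x (15.7,41.0,-9.0)
turn 0.000 = 0 x 0.0000; shift (0.0,240.0,-0.0) = 6 x (0.0,40.0,-0.0)
```

View pics/e1z.png

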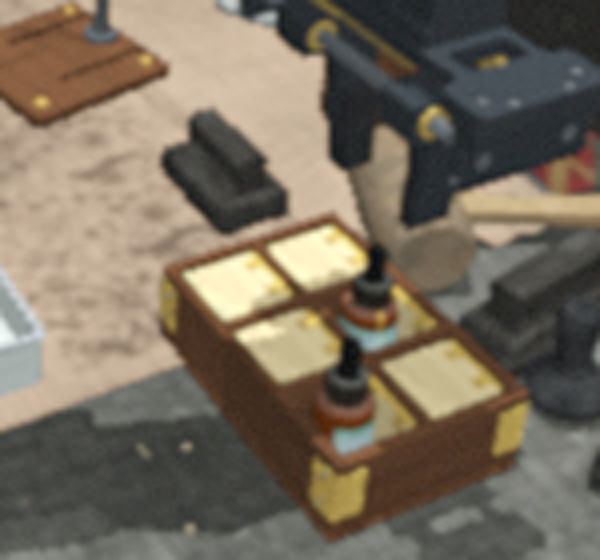

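Call:
send_rows --series '[{"dx": 0,"dy": 0,"dz": 0,"turn": 0.04,"grip": 0.5},{"dx": 16,"dy": 40,"dz": -9,"turn": 0,"grip": 0.5},{"dx": 16,"dy": 40,"dz": -9,"turn": 0,"grip": 0.5},{"dx": 16,"dy": 40,"dz": -9,"turn": 0,"grip": 0.5},{"dx": 16,"dy": 40,"dz": -9,"turn": 0,"grip": 0.5},{"dx": 16,"dy": 40,"dz": -9,"turn": 0,"grip": 0.5},{"dx": 14,"dy": 40,"dz": -9,"turn": 0,"grip": 0.5},{"dx": 0,"dy": 40,"dz": 0,"turn": 0,"grip": 0.5},{"dx": 0,"dy": 40,"dz": 0,"turn": 0,"grip": 0.5},{"dx": 0,"dy": 40,"dz": 0,"turn": 0,"grip": 0.5},{"dx": 0,"dy": 40,"dz": 0,"turn": 0,"grip": 0.5},{"dx": 0,"dy": 40,"dz": 0,"turn": 0,"grip": 0.5},{"dx": 0,"dy": 40,"dz": 0,"turn": 0,"grip": 0.5},{"dx": 0,"dy": 0,"dz": 0,"turn": 0,"grip": 0.5},{"dx": 0,"dy": 0,"dz": 0,"turn": 0,"grip": 0.5}]'

```text
clock: 26.75
tool_pos: [0.4972, 0.2346, 0.2159]
eef_rot: [-0.001, 1.0, -0.0, -0.001]
contact_force: [-0.4, -1.6, -0.0]
opening: 0.507
```

```bash
python3 bot.py b3 wrist top
python3 - <<'E'
from h import *
p=snapshot('side'); save(p,'b3s')
E
```

```text
clk 26.75 pos [0.4972 0.2346 0.2159] q [-1.3e-03  1.0e+00 -5.0e-04 -8.0e-04] F [-0.42 -1.55 -0.05] op 0.507
wrist [  0  48  66 104] ztop 0.104
     0.02 2152 [0.4315 0.0107] [0.4319 0.015 ]
     0.063 85 [0.4295 0.0145] [0.4297 0.0263]
     0.08 195 [0.4293 0.0327] [0.4297 0.0264]
wrist [321 105  43  41] ztop 0.101
     0.02 204 [0.4498 0.2886] [0.4422 0.2777]
     0.063 296 [0.451  0.2901] [0.4474 0.2855]
     0.08 268 [0.4507 0.2897] [0.4492 0.2877]
wrist [218 113  40  41] ztop 0.101
     0.02 161 [0.4571 0.1941] [0.4473 0.2037]
     0.063 272 [0.4583 0.193 ] [0.4545 0.1965]
     0.08 254 [0.4582 0.1933] [0.4563 0.195 ]
top [275 258  49  22] ztop 0.099
     0.02 123 [ 0.4003 -0.052 ] [ 0.3999 -0.0481]
```

View pics/b3wrist.png

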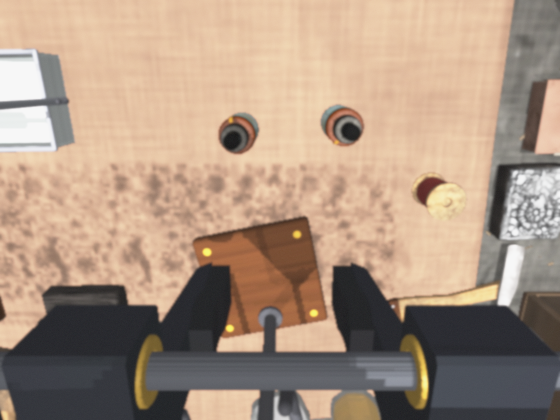

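View pics/b3s.png

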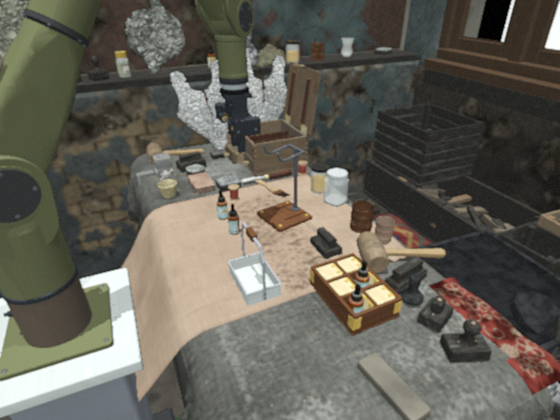

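Run:
```python
from h import *
st(); c=to([.4505,.291,.12],0);c=to([.4505,.291,.038],0,cur=c)
```

```text
clk 26.9 pos [0.4981 0.232  0.2162] q [ 1.1e-03  1.0e+00 -9.0e-04 -5.0e-04] F [ 0.46 -0.46  0.24] op 0.499
turn -0.002 = 1 x -0.0022; shift (47.6,59.0,96.2) = 3 x (15.9,19.7,32.1)
turn 0.000 = 0 x 0.0000; shift (-0.0,0.0,82.0) = 2 x (-0.0,0.0,41.0)
```

Call:
send_rows --series '[{"dx": 16,"dy": 20,"dz": 32,"turn": 0,"grip": 0.5},{"dx": 16,"dy": 20,"dz": 32,"turn": 0,"grip": 0.5},{"dx": 16,"dy": 19,"dz": 32,"turn": 0,"grip": 0.5},{"dx": 0,"dy": 0,"dz": 0,"turn": 0,"grip": 0.5},{"dx": 0,"dy": 0,"dz": 0,"turn": 0,"grip": 0.5}]'

```text
clock: 27.4
tool_pos: [0.4503, 0.2918, 0.1204]
eef_rot: [0.0, 1.0, -0.001, -0.0]
contact_force: [0.0, -0.8, -0.2]
opening: 0.501
```

```bash
python3 bot.py b4 wrist | grep -v '^ *0.02'
python3 - <<'E'
from h import *
st(); c=to([.4505,.291,.038],0)
E
```

```text
clk 27.4 pos [0.4503 0.2918 0.1204] q [ 3.e-04  1.e+00 -9.e-04 -4.e-04] F [ 0.01 -0.81 -0.17] op 0.501
wrist [254 176  49  70] ztop 0.102
     0.063 551 [0.4516 0.289 ] [0.4442 0.2891]
     0.08 527 [0.4509 0.289 ] [0.4475 0.2891]
wrist [104 186  74  71] ztop 0.102
     0.063 658 [0.4581 0.1932] [0.4528 0.1987]
     0.08 621 [0.4579 0.1934] [0.455  0.1965]
clk 27.45 pos [0.4515 0.2916 0.1212] q [ 1.1e-03  1.0e+00 -4.0e-04  6.0e-04] F [0.87 0.79 0.25] op 0.501
turn -0.002 = 1 x -0.0021; shift (1.0,-0.6,83.2) = 2 x (0.5,-0.3,41.6)
```

View pics/b4wrist.png

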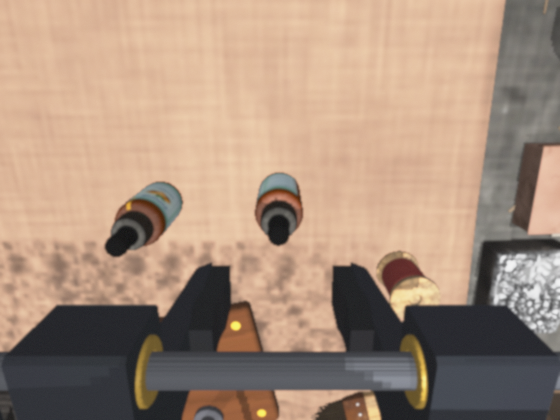

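Call:
send_rows --series '[{"dx": 0,"dy": -1,"dz": 30,"turn": 0,"grip": 0.5},{"dx": 0,"dy": 0,"dz": 30,"turn": 0,"grip": 0.5},{"dx": 0,"dy": 0,"dz": 15,"turn": 0,"grip": 0.5},{"dx": 0,"dy": 0,"dz": 7.5,"turn": 0,"grip": 0.5},{"dx": 0,"dy": 0,"dz": 0,"turn": 0,"grip": 0.5},{"dx": 0,"dy": 0,"dz": 0,"turn": 0,"grip": 0.2},{"dx": 0,"dy": 0,"dz": 0,"turn": 0,"grip": 0.1},{"dx": 0,"dy": 0,"dz": 0,"turn": 0,"grip": 0.1},{"dx": 0,"dy": 0,"dz": 0,"turn": 0,"grip": 0.1},{"dx": 0,"dy": 0,"dz": 0,"turn": 0,"grip": 0.1}]' --force 20

```text
clock: 28.45
tool_pos: [0.4508, 0.2923, 0.0389]
eef_rot: [0.0, 1.0, 0.0, 0.001]
contact_force: [-0.1, -1.3, 6.8]
opening: 0.255
```

Run:
```python
from h import *
s=st();a=np.array(s['tool_pos'])
c=to(a+[0,0,.17]); c=to([.50,.0,.2],0,cur=c); c=to([.588,-.1885,.15],-.04,cur=c)
```

```text
clk 28.45 pos [0.4508 0.2923 0.0389] q [0.e+00 1.e+00 3.e-04 7.e-04] F [-0.14 -1.32  6.85] op 0.255
turn 0.000 = 0 x 0.0000; shift (0.0,0.0,-170.0) = 4 x (0.0,0.0,-42.5)
turn -0.000 = 1 x -0.0000; shift (-49.2,-292.3,8.9) = 7 x (-7.0,-41.8,1.3)
turn -0.040 = 1 x -0.0400; shift (-80.4,-191.9,50.0) = 5 x (-16.1,-38.4,10.0)
```

Call:
send_rows --series '[{"dx": 0,"dy": 0,"dz": -15,"turn": 0,"grip": 0.1},{"dx": 0,"dy": 0,"dz": -35,"turn": 0,"grip": 0.1},{"dx": 0,"dy": 0,"dz": -35,"turn": 0,"grip": 0.1},{"dx": 0,"dy": 0,"dz": -35,"turn": 0,"grip": 0.1},{"dx": 0,"dy": 0,"dz": -35,"turn": 0,"grip": 0.1},{"dx": 0,"dy": 0,"dz": -35,"turn": 0,"grip": 0.1},{"dx": -5,"dy": -20,"dz": 0,"turn": 0,"grip": 0.1},{"dx": -7,"dy": -34,"dz": 0,"turn": 0,"grip": 0.1},{"dx": -7,"dy": -34,"dz": 0,"turn": 0,"grip": 0.1},{"dx": -7,"dy": -34,"dz": 0,"turn": 0,"grip": 0.1},{"dx": -7,"dy": -34,"dz": 0,"turn": 0,"grip": 0.1},{"dx": -7,"dy": -34,"dz": 0,"turn": 0,"grip": 0.1},{"dx": -7,"dy": -34,"dz": 0,"turn": 0,"grip": 0.1},{"dx": -7,"dy": -34,"dz": 0,"turn": 0,"grip": 0.1},{"dx": 0,"dy": -34,"dz": 0,"turn": 0,"grip": 0.1}]'

```text
clock: 29.95
tool_pos: [0.5047, -0.0011, 0.228]
eef_rot: [-0.0, 1.0, 0.0, 0.0]
contact_force: [-0.4, -0.2, -0.0]
opening: 0.257
```

Run:
```python
from h import *
st();c=to([.588,-.1875,.229],-.04);to([.588,-.1875,.115],-.04,cur=c)
```

```text
clk 29.95 pos [ 0.5047 -0.0011  0.228 ] q [-1.e-04  1.e+00  1.e-04  3.e-04] F [-0.43 -0.21 -0.05] op 0.257
turn -0.040 = 1 x -0.0398; shift (-75.8,-189.5,-1.0) = 5 x (-15.2,-37.9,-0.2)
turn 0.000 = 0 x 0.0000; shift (-0.0,0.0,114.0) = 3 x (-0.0,0.0,38.0)
```

Call:
send_rows --series '[{"dx": 0,"dy": 0,"dz": 0,"turn": -0.04,"grip": 0.1},{"dx": -12,"dy": -30,"dz": 0,"turn": 0,"grip": 0.1},{"dx": -14,"dy": -35,"dz": 0,"turn": 0,"grip": 0.1},{"dx": -14,"dy": -35,"dz": 0,"turn": 0,"grip": 0.1},{"dx": -14,"dy": -35,"dz": 0,"turn": 0,"grip": 0.1},{"dx": -12,"dy": -30,"dz": 0,"turn": 0,"grip": 0.1},{"dx": -10,"dy": -24,"dz": 0,"turn": 0,"grip": 0.1},{"dx": 0,"dy": 0,"dz": 35,"turn": 0,"grip": 0.1},{"dx": 0,"dy": 0,"dz": 35,"turn": 0,"grip": 0.1},{"dx": 0,"dy": 0,"dz": 30,"turn": 0,"grip": 0.1},{"dx": 0,"dy": 0,"dz": 14,"turn": 0,"grip": 0.1},{"dx": 0,"dy": 0,"dz": 0,"turn": 0,"grip": 0.1},{"dx": 0,"dy": 0,"dz": 0,"turn": 0,"grip": 0.1}]'

```text
clock: 31.25
tool_pos: [0.5885, -0.1856, 0.115]
eef_rot: [-0.02, 1.0, -0.0, 0.001]
contact_force: [0.1, -0.1, -1.3]
opening: 0.255
```

```bash
python3 chk.py f1
```

```text
clk 31.25 pos [ 0.5885 -0.1856  0.115 ] q [-2.020e-02  9.998e-01 -1.000e-04  7.000e-04] F [ 0.11 -0.08 -1.34] op 0.255
-0.04034414201353977
side body fit 291 [ 0.5902 -0.1866] minus tool [ 0.0017 -0.0011]
top body fit 31 [ 0.5869 -0.1847] minus tool [-0.0016  0.0009]
```

View pics/f1z.png

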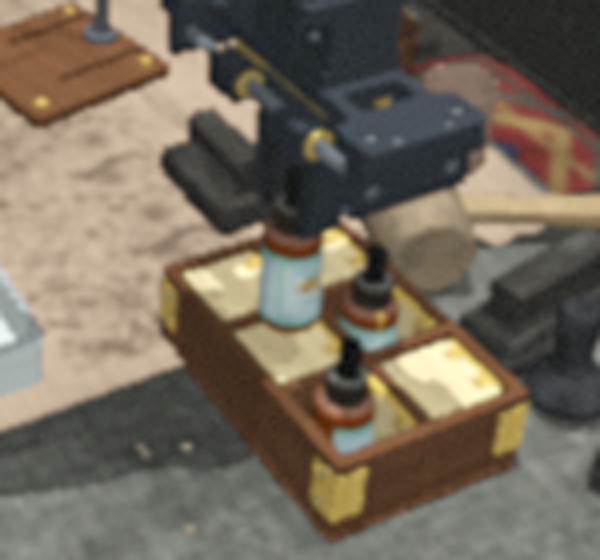

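Call:
send_rows --series '[{"dx": 0,"dy": -0.5,"dz": 10,"turn": 0,"grip": 0.1},{"dx": 0,"dy": 0,"dz": 8,"turn": 0,"grip": 0.1},{"dx": 0,"dy": 0,"dz": 5,"turn": 0,"grip": 0.1},{"dx": 0,"dy": 0,"dz": 5,"turn": 0,"grip": 0.1},{"dx": 0,"dy": 0,"dz": 5,"turn": 0,"grip": 0.1},{"dx": 0,"dy": 0,"dz": 5,"turn": 0,"grip": 0.1},{"dx": 0,"dy": 0,"dz": 0,"turn": 0,"grip": 0.1}]'

```text
clock: 32.05
tool_pos: [0.5871, -0.1859, 0.0752]
eef_rot: [-0.02, 1.0, 0.0, -0.001]
contact_force: [0.5, 0.1, -0.4]
opening: 0.257
```

```bash
python3 chk.py f2
```

```text
clk 32.05 pos [ 0.5871 -0.1859  0.0752] q [-2.020e-02  9.998e-01  2.000e-04 -8.000e-04] F [ 0.52  0.05 -0.43] op 0.257
-0.040378303103144234
side body fit 198 [ 0.5885 -0.1869] minus tool [ 0.0014 -0.001 ]
top body fit 20 [ 0.5844 -0.1839] minus tool [-0.0027  0.002 ]
```

View pics/f2z.png

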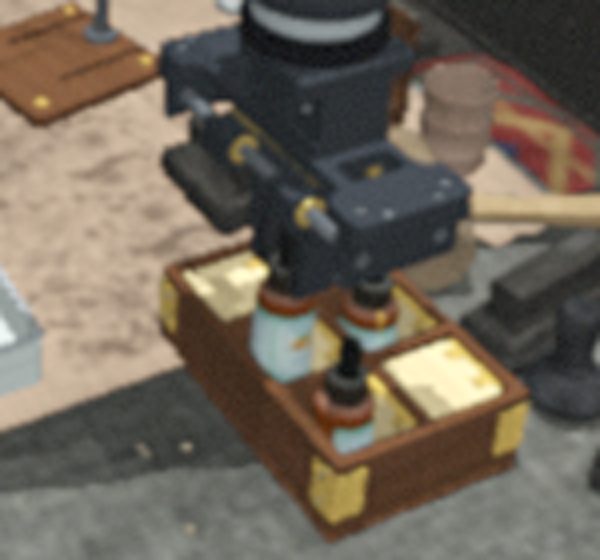

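Call:
send_rows --series '[{"dx": -1,"dy": 0,"dz": 6,"turn": 0,"grip": 0.1},{"dx": 0,"dy": 0,"dz": 6,"turn": 0,"grip": 0.1},{"dx": 0,"dy": 0,"dz": 6,"turn": 0,"grip": 0.1},{"dx": 0,"dy": 0,"dz": 5,"turn": 0,"grip": 0.1},{"dx": 0,"dy": 0,"dz": 3,"turn": 0,"grip": 0.1},{"dx": 0,"dy": 0,"dz": 2,"turn": 0,"grip": 0.1},{"dx": 0,"dy": 0,"dz": 0,"turn": 0,"grip": 0.1}]'

```text
clock: 32.85
tool_pos: [0.5886, -0.186, 0.0478]
eef_rot: [-0.02, 1.0, 0.0, -0.0]
contact_force: [-1.0, 0.3, -0.0]
opening: 0.255
```

Call:
send_rows --series '[{"dx": 0,"dy": 0,"dz": 1,"turn": 0,"grip": 0.1},{"dx": 0,"dy": 0,"dz": 0,"turn": 0,"grip": 0.1},{"dx": 0,"dy": 0,"dz": 0,"turn": 0,"grip": 0.42},{"dx": 0,"dy": 0,"dz": 0,"turn": 0,"grip": 0.42},{"dx": 0,"dy": 0,"dz": 0,"turn": 0,"grip": 0.42},{"dx": 0,"dy": 0,"dz": -15,"turn": 0,"grip": 0.42},{"dx": 0,"dy": 0,"dz": -30,"turn": 0,"grip": 0.42},{"dx": 0,"dy": 0,"dz": -40,"turn": 0,"grip": 0.42},{"dx": 0,"dy": 0,"dz": -40,"turn": 0,"grip": 0.42},{"dx": 0,"dy": 0,"dz": -40,"turn": 0,"grip": 0.5}]'

```text
clock: 33.85
tool_pos: [0.5886, -0.186, 0.215]
eef_rot: [-0.02, 1.0, -0.0, 0.001]
contact_force: [0.4, -0.5, -0.5]
opening: 0.481
```

```bash
python3 cells.py e2
python3 - <<'E'
from h import *
c=to([.50,.0,.225],0);c=to([.458,.196,.2],0,cur=c)
E
```

```text
clk 33.85 pos [ 0.5886 -0.186   0.215 ] q [-2.020e-02  9.998e-01 -1.000e-04  5.000e-04] F [ 0.44 -0.46 -0.46] op 0.481
2 ztop 0.109 low 66 [ 0.584 -0.195  0.065] bulb [ 0.587 -0.191  0.101]
3 ztop 0.107 low 77 [ 0.585 -0.252  0.066] bulb [ 0.589 -0.248  0.101]
5 ztop 0.107 low 61 [ 0.641 -0.192  0.065] bulb [ 0.646 -0.188  0.101]
turn 0.040 = 1 x 0.0398; shift (92.9,186.7,-3.0) = 5 x (18.6,37.3,-0.6)
turn 0.000 = 0 x 0.0000; shift (42.0,196.0,25.0) = 5 x (8.4,39.2,5.0)
```

View pics/e2z.png

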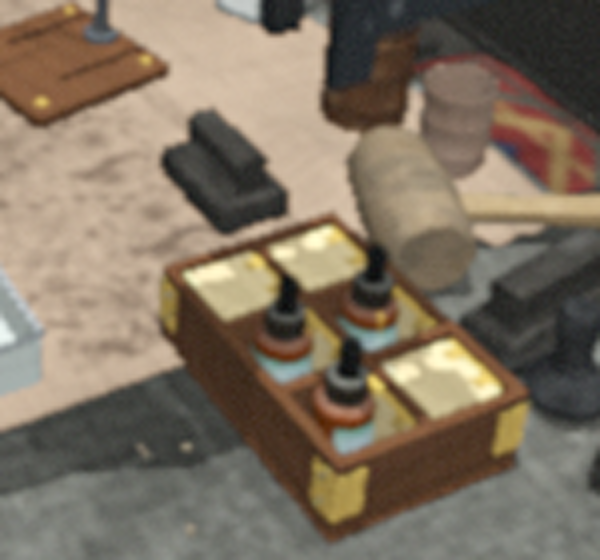

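Three seated. Now the last bottle (0.458, 0.195).

Call:
send_rows --series '[{"dx": 0,"dy": 0,"dz": 0,"turn": 0.04,"grip": 0.5},{"dx": 18.5,"dy": 37.5,"dz": -1,"turn": 0,"grip": 0.5},{"dx": 18.5,"dy": 37.5,"dz": -1,"turn": 0,"grip": 0.5},{"dx": 18.5,"dy": 37.5,"dz": -1,"turn": 0,"grip": 0.5},{"dx": 18.5,"dy": 37.5,"dz": 0,"turn": 0,"grip": 0.5},{"dx": 18.5,"dy": 37,"dz": 0,"turn": 0,"grip": 0.5},{"dx": 8.5,"dy": 39,"dz": 5,"turn": 0,"grip": 0.5},{"dx": 8.5,"dy": 39,"dz": 5,"turn": 0,"grip": 0.5},{"dx": 8.5,"dy": 39,"dz": 5,"turn": 0,"grip": 0.5},{"dx": 8.5,"dy": 39,"dz": 5,"turn": 0,"grip": 0.5},{"dx": 8,"dy": 39,"dz": 5,"turn": 0,"grip": 0.5},{"dx": 0,"dy": 0,"dz": 35,"turn": 0,"grip": 0.5},{"dx": 0,"dy": 0,"dz": 40,"turn": 0,"grip": 0.5},{"dx": 0,"dy": 0,"dz": 0,"turn": 0,"grip": 0.5},{"dx": 0,"dy": 0,"dz": 0,"turn": 0,"grip": 0.5}]'

```text
clock: 35.4
tool_pos: [0.4542, 0.1958, 0.1158]
eef_rot: [-0.0, 1.0, -0.0, -0.0]
contact_force: [-0.4, 0.1, 0.0]
opening: 0.501
```

```bash
python3 bot.py b5 wrist | grep -v '^ *0.02'
python3 - <<'E'
from h import *
st(); c=to([.458,.194,.040],0)
E
```

```text
clk 35.4 pos [0.4542 0.1958 0.1158] q [-1.e-04  1.e+00 -2.e-04 -1.e-04] F [-0.44  0.13  0.03] op 0.501
wrist [255 182  50  72] ztop 0.102
     0.063 593 [0.4587 0.1941] [0.4515 0.1941]
     0.08 551 [0.4583 0.1941] [0.4547 0.1941]
clk 35.45 pos [0.455  0.1962 0.1166] q [2.e-04 1.e+00 5.e-04 9.e-04] F [1.04 0.06 0.64] op 0.5
turn -0.000 = 1 x -0.0003; shift (-3.0,-2.2,76.6) = 2 x (-1.5,-1.1,38.3)
```

View pics/b5wrist.png

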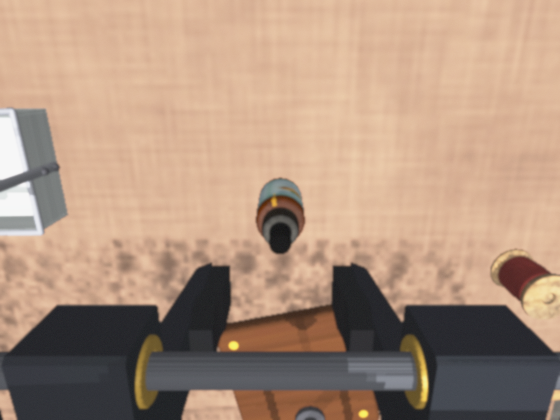

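Call:
send_rows --series '[{"dx": -3.5,"dy": -1.5,"dz": 30,"turn": 0,"grip": 0.5},{"dx": 0,"dy": 0,"dz": 30,"turn": 0,"grip": 0.5},{"dx": 0,"dy": 0,"dz": 10,"turn": 0,"grip": 0.5},{"dx": 0,"dy": 0,"dz": 6,"turn": 0,"grip": 0.5},{"dx": 0,"dy": 0,"dz": 0,"turn": 0,"grip": 0.5},{"dx": 0,"dy": 0,"dz": 0,"turn": 0,"grip": 0.2},{"dx": 0,"dy": 0,"dz": 0,"turn": 0,"grip": 0.1},{"dx": 0,"dy": 0,"dz": 0,"turn": 0,"grip": 0.1},{"dx": 0,"dy": 0,"dz": 0,"turn": 0,"grip": 0.1},{"dx": 0,"dy": 0,"dz": 0,"turn": 0,"grip": 0.1}]' --force 20

```text
clock: 36.45
tool_pos: [0.4582, 0.1949, 0.0398]
eef_rot: [-0.0, 1.0, 0.001, 0.001]
contact_force: [0.5, 0.3, 6.3]
opening: 0.258
```

Run:
```python
from h import *
s=st();a=np.array(s['tool_pos'])
c=to(a+[0,0,.19]); c=to([.505,.0,.23],0,cur=c); c=to([.5857,-.1295,.23],-.04,cur=c)
```

```text
clk 36.45 pos [0.4582 0.1949 0.0398] q [-2.e-04  1.e+00  5.e-04  7.e-04] F [0.47 0.28 6.29] op 0.258
turn 0.000 = 0 x 0.0000; shift (-0.0,0.0,-190.0) = 5 x (-0.0,0.0,-38.0)
turn 0.000 = 1 x 0.0003; shift (-46.8,-194.9,-0.2) = 5 x (-9.4,-39.0,-0.0)
turn -0.040 = 1 x -0.0400; shift (-75.5,-132.6,-0.0) = 4 x (-18.9,-33.2,-0.0)
```

Call:
send_rows --series '[{"dx": 0,"dy": 0,"dz": -15,"turn": 0,"grip": 0.1},{"dx": 0,"dy": 0,"dz": -35,"turn": 0,"grip": 0.1},{"dx": 0,"dy": 0,"dz": -35,"turn": 0,"grip": 0.1},{"dx": 0,"dy": 0,"dz": -35,"turn": 0,"grip": 0.1},{"dx": 0,"dy": 0,"dz": -35,"turn": 0,"grip": 0.1},{"dx": 0,"dy": 0,"dz": -35,"turn": 0,"grip": 0.1},{"dx": -7,"dy": -25,"dz": 0,"turn": 0,"grip": 0.1},{"dx": -8,"dy": -34,"dz": 0,"turn": 0,"grip": 0.1},{"dx": -8,"dy": -34,"dz": 0,"turn": 0,"grip": 0.1},{"dx": -8,"dy": -34,"dz": 0,"turn": 0,"grip": 0.1},{"dx": -8,"dy": -34,"dz": 0,"turn": 0,"grip": 0.1},{"dx": -8,"dy": -34,"dz": 0,"turn": 0,"grip": 0.1},{"dx": -15,"dy": -28,"dz": 0,"turn": -0.04,"grip": 0.1},{"dx": -19,"dy": -33,"dz": 0,"turn": 0,"grip": 0.1},{"dx": -19,"dy": -33,"dz": 0,"turn": 0,"grip": 0.1},{"dx": -14,"dy": -20,"dz": 0,"turn": 0,"grip": 0.1},{"dx": -9,"dy": -16,"dz": 0,"turn": 0,"grip": 0.1},{"dx": 0,"dy": 0,"dz": 0,"turn": 0,"grip": 0.1}]'

```text
clock: 38.25
tool_pos: [0.5849, -0.1313, 0.2283]
eef_rot: [-0.018, 1.0, -0.001, -0.0]
contact_force: [-1.1, -0.2, -0.7]
opening: 0.258
```

Run:
```python
from h import *
st();c=to([.5855,-.129,.117],-.04)
```

```text
clk 38.25 pos [ 0.5849 -0.1313  0.2283] q [-1.780e-02  9.998e-01 -8.000e-04 -3.000e-04] F [-1.14 -0.18 -0.74] op 0.258
turn -0.004 = 1 x -0.0044; shift (-0.7,2.3,111.3) = 3 x (-0.2,0.8,37.1)
```

Call:
send_rows --series '[{"dx": 0,"dy": 0,"dz": 35,"turn": 0,"grip": 0.1},{"dx": 0,"dy": 0,"dz": 35,"turn": 0,"grip": 0.1},{"dx": 0,"dy": 0,"dz": 30,"turn": 0,"grip": 0.1},{"dx": 0,"dy": 0,"dz": 12,"turn": 0,"grip": 0.1},{"dx": 0,"dy": 0,"dz": 0,"turn": 0,"grip": 0.1},{"dx": 0,"dy": 0,"dz": 0,"turn": 0,"grip": 0.1}]'

```text
clock: 38.85
tool_pos: [0.5854, -0.1274, 0.1182]
eef_rot: [-0.02, 1.0, 0.0, 0.001]
contact_force: [1.0, -0.1, -0.4]
opening: 0.254
```

```bash
python3 chk.py k1
```

```text
clk 38.85 pos [ 0.5854 -0.1274  0.1182] q [-2.040e-02  9.998e-01  1.000e-04  7.000e-04] F [ 1.04 -0.11 -0.41] op 0.254
-0.04084078569017732
side body fit 251 [ 0.5871 -0.1272] minus tool [0.0017 0.0002]
top body fit 34 [ 0.5839 -0.1247] minus tool [-0.0015  0.0027]
```

View pics/k1z.png

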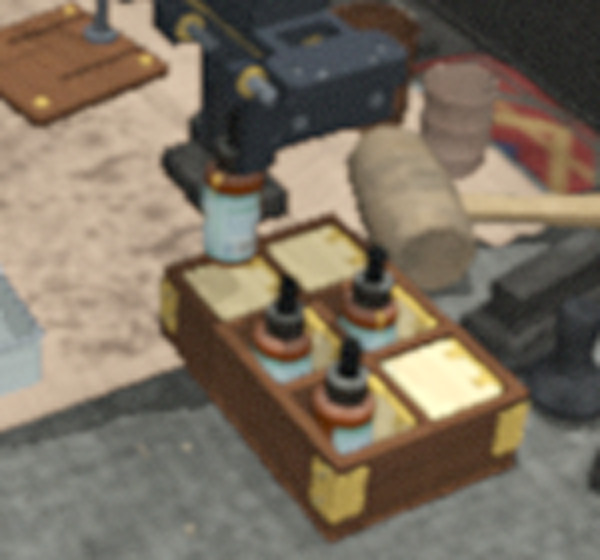

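Call:
send_rows --series '[{"dx": 0,"dy": -3.5,"dz": 8,"turn": 0,"grip": 0.1},{"dx": 0,"dy": 0,"dz": 8,"turn": 0,"grip": 0.1},{"dx": 0,"dy": 0,"dz": 5,"turn": 0,"grip": 0.1},{"dx": 0,"dy": 0,"dz": 5,"turn": 0,"grip": 0.1},{"dx": 0,"dy": 0,"dz": 5,"turn": 0,"grip": 0.1},{"dx": 0,"dy": 0,"dz": 5,"turn": 0,"grip": 0.1},{"dx": 0,"dy": 0,"dz": 5,"turn": 0,"grip": 0.1},{"dx": 0,"dy": 0,"dz": 0,"turn": 0,"grip": 0.1}]'

```text
clock: 39.75
tool_pos: [0.5843, -0.1314, 0.0753]
eef_rot: [-0.02, 1.0, 0.0, -0.001]
contact_force: [-0.4, -0.3, 0.8]
opening: 0.25
```

```bash
python3 chk.py k2
```

```text
clk 39.75 pos [ 0.5843 -0.1314  0.0753] q [-2.020e-02  9.998e-01  1.000e-04 -7.000e-04] F [-0.43 -0.3   0.78] op 0.25
-0.040349730948648146
side body fit 183 [ 0.5857 -0.1313] minus tool [0.0014 0.0001]
top body fit 25 [ 0.5815 -0.1285] minus tool [-0.0028  0.0029]
```

View pics/k2z.png

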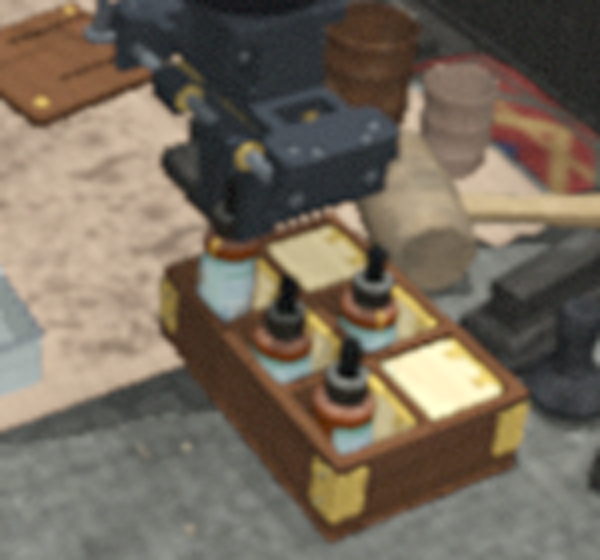

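Call:
send_rows --series '[{"dx": -2,"dy": 0,"dz": 6,"turn": 0,"grip": 0.1},{"dx": 0,"dy": 0,"dz": 6,"turn": 0,"grip": 0.1},{"dx": 0,"dy": 0,"dz": 6,"turn": 0,"grip": 0.1},{"dx": 0,"dy": 0,"dz": 5,"turn": 0,"grip": 0.1},{"dx": 0,"dy": 0,"dz": 3,"turn": 0,"grip": 0.1},{"dx": 0,"dy": 0,"dz": 2,"turn": 0,"grip": 0.1},{"dx": 0,"dy": 0,"dz": 0,"turn": 0,"grip": 0.1}]'

```text
clock: 40.55
tool_pos: [0.5867, -0.1314, 0.0478]
eef_rot: [-0.02, 1.0, 0.0, -0.0]
contact_force: [-0.6, -0.2, -1.4]
opening: 0.252
```

Call:
send_rows --series '[{"dx": 0,"dy": 0,"dz": 1,"turn": 0,"grip": 0.1},{"dx": 0,"dy": 0,"dz": 0,"turn": 0,"grip": 0.1},{"dx": 0,"dy": 0,"dz": 0,"turn": 0,"grip": 0.42},{"dx": 0,"dy": 0,"dz": 0,"turn": 0,"grip": 0.42},{"dx": 0,"dy": 0,"dz": 0,"turn": 0,"grip": 0.42},{"dx": 0,"dy": 0,"dz": -15,"turn": 0,"grip": 0.42},{"dx": 0,"dy": 0,"dz": -30,"turn": 0,"grip": 0.42},{"dx": 0,"dy": 0,"dz": -40,"turn": 0,"grip": 0.42},{"dx": 0,"dy": 0,"dz": -40,"turn": 0,"grip": 0.42},{"dx": 0,"dy": 0,"dz": -40,"turn": 0,"grip": 0.5},{"dx": 0,"dy": 0,"dz": 0,"turn": 0,"grip": 0.5}]'

```text
clock: 41.65
tool_pos: [0.5909, -0.1317, 0.2191]
eef_rot: [-0.02, 1.0, -0.001, 0.006]
contact_force: [0.7, 0.2, 0.5]
opening: 0.5
```

```bash
python3 cells.py e3
python3 - <<'E'
from h import *
for n in ['side','top','wrist']:
    p=snapshot(n); save(p,'car'+n); c=cloud(p)
    x,y,z=c[...,0],c[...,1],c[...,2]
    ok=(p['depth']>0)&(x>.33)&(x<.54)&(y>-.18)&(y<.15)
    for lo,hi in [(.135,.165),(.032,.046)]:
        m=ok&(z>lo)&(z<hi); q=c[m]
        if m.sum()<20: continue
        print(n,lo,m.sum(),cv2.minAreaRect((q[:,:2]*1000).astype(np.float32)),np.round(q.mean(0),3))
E
```

```text
clk 41.65 pos [ 0.5909 -0.1317  0.2191] q [-1.990e-02  9.998e-01 -9.000e-04  6.200e-03] F [0.74 0.19 0.47] op 0.5
1 ztop 0.106 low 65 [ 0.583 -0.138  0.066] bulb [ 0.585 -0.134  0.101]
2 ztop 0.106 low 73 [ 0.584 -0.195  0.066] bulb [ 0.587 -0.191  0.101]
3 ztop 0.107 low 74 [ 0.586 -0.252  0.066] bulb [ 0.589 -0.247  0.101]
5 ztop 0.107 low 62 [ 0.641 -0.192  0.066] bulb [ 0.646 -0.188  0.101]
side 0.135 201 ((433.1965026855469, -47.12896728515625), (16.175230026245117, 120.10746765136719), 5.541754245758057) [ 0.432 -0.055  0.152]
side 0.032 392 ((434.1427001953125, -45.38478088378906), (88.94281005859375, 140.22767639160156), 1.0794062614440918) [ 0.435 -0.048  0.039]
top 0.135 157 ((430.10406494140625, -40.64103698730469), (16.17824935913086, 122.86255645751953), 0.5581547021865845) [ 0.43  -0.041  0.154]
top 0.032 208 ((430.3464660644531, -42.5758056640625), (88.47370910644531, 138.94322204589844), 0.8522491455078125) [ 0.431 -0.044  0.04 ]
wrist 0.032 1639 ((455.2144775390625, -43.42552185058594), (42.37348937988281, 137.79281616210938), 2.278700113296509) [ 0.464 -0.036  0.04 ]
```

View pics/carwrist.png

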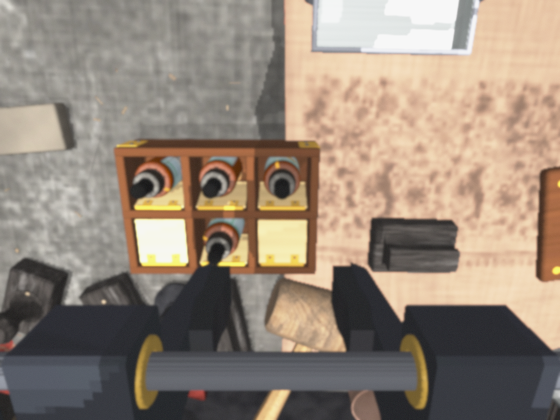

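View pics/carside.png

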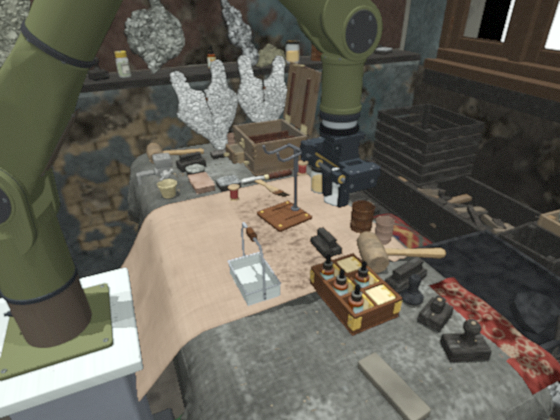

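Run:
```python
from h import *
def line(q):
    m=q.mean(0); u,s,v=np.linalg.svd(q-m); d=v[0]*np.sign(v[0][0]); return m,d
for n in ['side','top']:
    p=snapshot(n); c=cloud(p)
    x,y,z=c[...,0],c[...,1],c[...,2]; ok=p['depth']>0
    rs=regions_of(p,'stand')
    m=rs[0]['pixels']&ok; print(n,rs[0]['score'])
    b=c[m&(abs(z-.016)<.005)&(x<.72)&(y>.12)&(y<.31)]; print('base',cv2.minAreaRect((b[:,:2]*1000).astype(np.float32)))
    b=c[ok&(x>.5)&(x<.8)&(y>.1)&(y<.33)&(z>.05)&(z<.19)]
    for lo in (.05,.1,.15):
        t=b[(b[:,2]>lo)&(b[:,2]<lo+.05)]; 
        if len(t): print('post',len(t),np.round(np.median(t,0),4))
    pr=c[ok&(x>.598)&(x<.655)&(y>.15)&(y<.28)&(z>.205)&(z<.226)][:,:2]
    A=pr[pr[:,1]>.215]; B=pr[pr[:,1]<.215]
    for k,q in (('A',A),('B',B)):
        mm,d=line(q); print(k,len(q),np.round(mm,4),'yaw',round(np.arctan2(d[1],d[0]),3))
    ti=c[ok&(x>.55)&(x<.612)&(y>.15)&(y<.28)&(z>.228)]
    for q in (ti[ti[:,1]>.205],ti[ti[:,1]<.205]): print('tip',len(q),np.round(q.mean(0),4))
    # bail: level wire
    q=c[ok&(x>.38)&(x<.49)&(y>-.12)&(y<.03)&(z>.14)&(z<.166)]
    q1=q[:,:2]; mm,d=line(q1[:,::-1]); print('bail',len(q),np.round(q.mean(0),4),np.round(q.max(0),4),np.round(q.min(0),4),'dx/dy',round(d[1]/d[0],3))
    for r in regions_of(p,'carrier_grip')[:1]:
        q=c[r['pixels']&ok&(z>.152)]; print('grip',r['score'],np.round(q.mean(0),4),np.round(q.min(0),4),np.round(q.max(0),4))
    # brown pixels on grip
    im=p['img'].astype(int); br=(im[...,0]-im[...,2]>40)&ok&(x>.38)&(x<.49)&(y>-.12)&(y<.03)&(z>.135)&(z<.17)
    q=c[br]; print('brown',len(q),np.round(q.mean(0),4) if len(q) else '',np.round(q.min(0),4),np.round(q.max(0),4))
```

```text
side 0.41
base ((629.0138549804688, 210.8212432861328), (130.76622009277344, 131.27572631835938), 12.443964958190918)
post 131 [0.7893 0.2219 0.0715]
post 59 [0.6694 0.2169 0.127 ]
post 58 [0.6699 0.2179 0.1694]
A 50 [0.627  0.2451] yaw 0.213
B 48 [0.6267 0.1753] yaw 0.238
tip 12 [0.5779 0.2363 0.2346]
tip 13 [0.5914 0.1681 0.2354]
bail 189 [ 0.4322 -0.054   0.1528] [0.4423 0.0106 0.1614] [ 0.4254 -0.103   0.1402] dx/dy -0.04
grip 0.81 [ 0.4327 -0.0505  0.1565] [ 0.4254 -0.0989  0.152 ] [0.4423 0.0008 0.1614]
brown 64 [ 0.4319 -0.0446  0.1574] [ 0.4254 -0.0635  0.1427] [ 0.4407 -0.0268  0.1614]
top 0.62
base ((629.9039306640625, 216.18685913085938), (140.76272583007812, 129.29017639160156), 11.479867935180664)
post 217 [0.7907 0.2464 0.0804]
post 60 [0.7939 0.2272 0.109 ]
post 21 [0.6632 0.2207 0.1683]
A 65 [0.6278 0.2498] yaw 0.219
B 58 [0.6281 0.1805] yaw 0.219
tip 9 [0.5743 0.2377 0.2382]
tip 8 [0.5879 0.1721 0.239 ]
bail 153 [ 0.4299 -0.0406  0.155 ] [0.4383 0.0181 0.1641] [ 0.4221 -0.0983  0.1408] dx/dy -0.015
grip 0.7 [ 0.43   -0.0402  0.1573] [ 0.4225 -0.0916  0.152 ] [0.4383 0.0127 0.1641]
brown 56 [ 0.4308 -0.0411  0.1591] [ 0.4244 -0.0582  0.1548] [ 0.4367 -0.0242  0.1641]
```

Call:
send_rows --series '[{"dx": 0,"dy": 0,"dz": 0,"turn": 0.132,"grip": 0.5},{"dx": 0,"dy": 0,"dz": 0,"turn": 0.132,"grip": 0.5},{"dx": 0,"dy": 0,"dz": 0,"turn": 0.132,"grip": 0.5},{"dx": 0,"dy": 0,"dz": 0,"turn": 0.132,"grip": 0.5},{"dx": 0,"dy": 0,"dz": 0,"turn": 0.132,"grip": 0.5},{"dx": 0,"dy": 0,"dz": 0,"turn": 0.132,"grip": 0.5},{"dx": 0,"dy": 0,"dz": 0,"turn": 0.132,"grip": 0.5},{"dx": 0,"dy": 0,"dz": 0,"turn": 0.132,"grip": 0.5},{"dx": 0,"dy": 0,"dz": 0,"turn": 0.132,"grip": 0.5},{"dx": 0,"dy": 0,"dz": 0,"turn": 0.132,"grip": 0.5},{"dx": 0,"dy": 0,"dz": 0,"turn": 0.132,"grip": 0.5},{"dx": 0,"dy": 0,"dz": 0,"turn": 0.132,"grip": 0.5},{"dx": 0,"dy": 0,"dz": 0,"turn": 0,"grip": 0.5}]'

```text
clock: 43.45
tool_pos: [0.5868, -0.1311, 0.2117]
eef_rot: [0.697, 0.717, -0.0, -0.0]
contact_force: [0.4, -0.2, 0.3]
opening: 0.505
```

Run:
```python
from h import *
s=st(); print(phi(s),np.round(s['q'],2)); c=to([.4316,-.0443,.2],np.pi/2-.03);to([.4316,-.0443,.104],None,cur=c)
```

```text
clk 43.45 pos [ 0.5868 -0.1311  0.2117] q [ 6.975e-01  7.166e-01 -4.000e-04 -2.000e-04] F [ 0.4  -0.21  0.26] op 0.505
1.5436918315627028 [ 0.05  0.66  0.17  1.65 -0.14  0.85  0.3 ]
turn -0.003 = 1 x -0.0029; shift (91.4,-152.5,11.7) = 4 x (22.9,-38.1,2.9)
turn 0.000 = 0 x 0.0000; shift (0.0,0.0,96.0) = 3 x (0.0,0.0,32.0)
```

Call:
send_rows --series '[{"dx": 20,"dy": -30,"dz": 3,"turn": -0.003,"grip": 0.5},{"dx": 20,"dy": -34,"dz": 3,"turn": 0,"grip": 0.5},{"dx": 20,"dy": -34,"dz": 3,"turn": 0,"grip": 0.5},{"dx": 20,"dy": -34,"dz": 3,"turn": 0,"grip": 0.5},{"dx": 11.5,"dy": -20.5,"dz": 0,"turn": 0,"grip": 0.5},{"dx": 0,"dy": 0,"dz": 20,"turn": 0,"grip": 0.5},{"dx": 0,"dy": 0,"dz": 20,"turn": 0,"grip": 0.5},{"dx": 0,"dy": 0,"dz": 0,"turn": 0,"grip": 0.5},{"dx": 0,"dy": 0,"dz": 0,"turn": 0,"grip": 0.5}]'

```text
clock: 44.35
tool_pos: [0.4318, -0.0445, 0.1602]
eef_rot: [0.696, 0.718, -0.0, -0.0]
contact_force: [-0.1, -0.0, 0.2]
opening: 0.501
```

Run:
```python
from h import *
s=st(); print(phi(s)); 
for n in ['wrist','side']:
    p=snapshot(n); save(p,'cg'+n); c=cloud(p); x,y,z=c[...,0],c[...,1],c[...,2]
    im=p['img'].astype(int); br=(im[...,0]-im[...,2]>40)&(p['depth']>0)&(x>.38)&(x<.49)&(y>-.12)&(y<.03)&(z>.135)&(z<.17)
    q=c[br]
    if len(q)>9: print(n,'brown',len(q),np.round(q.mean(0),4),np.round(np.percentile(q,2,axis=0),4),np.round(np.percentile(q,98,axis=0),4),cv2.minAreaRect((q[:,:2]*1000).astype(np.float32)))
to([.4316,-.0443,.104],None)
a=cv2.imread('pics/cgside.png')[130:330,180:380]; cv2.imwrite('pics/cgz.png',cv2.resize(a,None,fx=3,fy=3,interpolation=cv2.INTER_CUBIC))
```

```text
clk 44.35 pos [ 0.4318 -0.0445  0.1602] q [ 6.958e-01  7.182e-01 -1.000e-04 -3.000e-04] F [-0.15 -0.03  0.18] op 0.501
1.539101101238088
wrist brown 1717 [ 0.4314 -0.042   0.1586] [ 0.4251 -0.0605  0.1568] [ 0.4377 -0.0249  0.16  ] ((431.0880432128906, -42.96916198730469), (37.896854400634766, 14.402710914611816), 89.662109375)
side brown 46 [ 0.4314 -0.0508  0.1573] [ 0.4262 -0.0635  0.1459] [ 0.4405 -0.0317  0.1604] ((433.3575134277344, -44.9697265625), (37.37649917602539, 14.833189010620117), 88.95793914794922)
turn 0.000 = 0 x 0.0000; shift (0.3,-0.8,56.7) = 2 x (0.2,-0.4,28.4)
```

View pics/cgwrist.png

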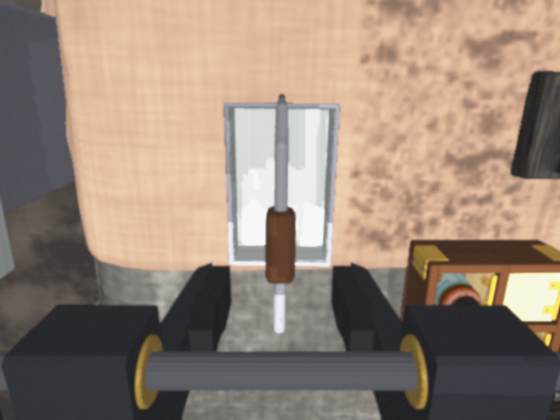

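View pics/cgz.png

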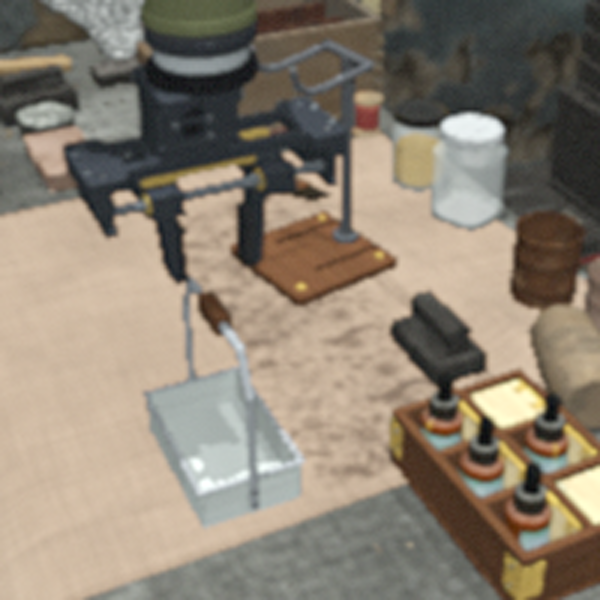

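Call:
send_rows --series '[{"dx": 0,"dy": -0.5,"dz": 20,"turn": 0,"grip": 0.5},{"dx": 0,"dy": 0,"dz": 20,"turn": 0,"grip": 0.5},{"dx": 0,"dy": 0,"dz": 10,"turn": 0,"grip": 0.5},{"dx": 0,"dy": 0,"dz": 6,"turn": 0,"grip": 0.5},{"dx": 0,"dy": 0,"dz": 0,"turn": 0,"grip": 0.5},{"dx": 0,"dy": 0,"dz": 0,"turn": 0,"grip": 0.25},{"dx": 0,"dy": 0,"dz": 0,"turn": 0,"grip": 0.1},{"dx": 0,"dy": 0,"dz": 0,"turn": 0,"grip": 0.05},{"dx": 0,"dy": 0,"dz": 0,"turn": 0,"grip": 0.05},{"dx": 0,"dy": 0,"dz": 0,"turn": 0,"grip": 0.05},{"dx": 0,"dy": 0,"dz": 0,"turn": 0,"grip": 0.05}]' --force 35

```text
clock: 45.55
tool_pos: [0.4314, -0.0445, 0.1044]
eef_rot: [0.696, 0.718, 0.0, 0.0]
contact_force: [-1.1, 0.6, 6.3]
opening: 0.178
```

Run:
```python
from h import *
s=st(); print(phi(s)); 
p=snapshot('side'); save(p,'ch')
a=cv2.imread('pics/ch.png')[130:330,180:380]; cv2.imwrite('pics/chz.png',cv2.resize(a,None,fx=3,fy=3,interpolation=cv2.INTER_CUBIC))
```

```text
clk 45.55 pos [ 0.4314 -0.0445  0.1044] q [6.964e-01 7.176e-01 2.000e-04 2.000e-04] F [-1.15  0.61  6.27] op 0.178
1.5408036834917431
```

View pics/chz.png

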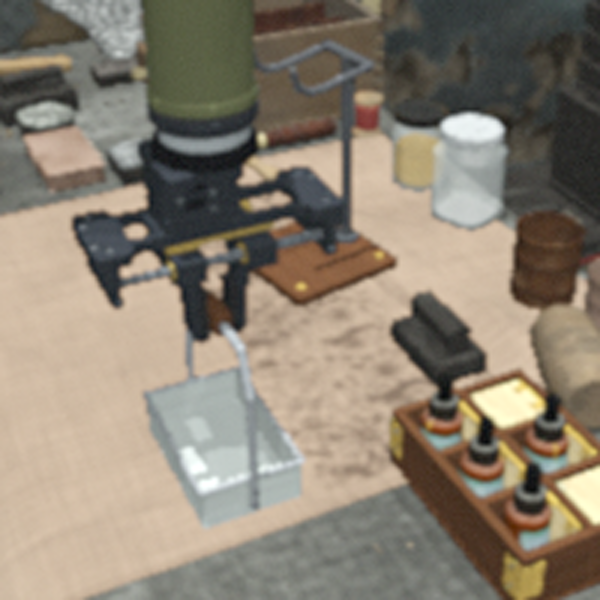

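Call:
send_rows --series '[{"dx": 0,"dy": 0,"dz": -10,"turn": 0,"grip": 0.05},{"dx": 0,"dy": 0,"dz": -20,"turn": 0,"grip": 0.05},{"dx": 0,"dy": 0,"dz": -20,"turn": 0,"grip": 0.05},{"dx": 0,"dy": 0,"dz": -20,"turn": 0,"grip": 0.05},{"dx": 0,"dy": 0,"dz": -20,"turn": 0,"grip": 0.05},{"dx": 0,"dy": 0,"dz": -20,"turn": 0,"grip": 0.05},{"dx": 0,"dy": 0,"dz": -8,"turn": 0,"grip": 0.05},{"dx": 0,"dy": 0,"dz": 0,"turn": -0.05,"grip": 0.05},{"dx": 0,"dy": 0,"dz": 0,"turn": -0.05,"grip": 0.05},{"dx": 0,"dy": 0,"dz": 0,"turn": -0.05,"grip": 0.05},{"dx": 0,"dy": 0,"dz": 0,"turn": -0.035,"grip": 0.05},{"dx": 0,"dy": 0,"dz": 0,"turn": 0,"grip": 0.05}]'

```text
clock: 46.8
tool_pos: [0.4307, -0.0445, 0.2218]
eef_rot: [0.627, 0.779, -0.0, -0.001]
contact_force: [-0.4, 0.2, -2.8]
opening: 0.177
```

Run:
```python
from h import *
s=st(); print(phi(s)); c=to([.485,.181,.222],1.356,step=20); to([.607,.2077,.222],1.356,step=15,cur=c)
p=snapshot('side'); save(p,'ci')
```

```text
clk 46.8 pos [ 0.4307 -0.0445  0.2218] q [ 6.271e-01  7.790e-01 -3.000e-04 -5.000e-04] F [-0.39  0.23 -2.75] op 0.177
1.35554036548437
turn 0.000 = 1 x 0.0005; shift (208.7,101.1,-0.2) = 12 x (17.4,8.4,-0.0)
turn 0.000 = 0 x 0.0000; shift (0.1,124.9,-0.0) = 9 x (0.0,13.9,-0.0)
```

View pics/ci.png

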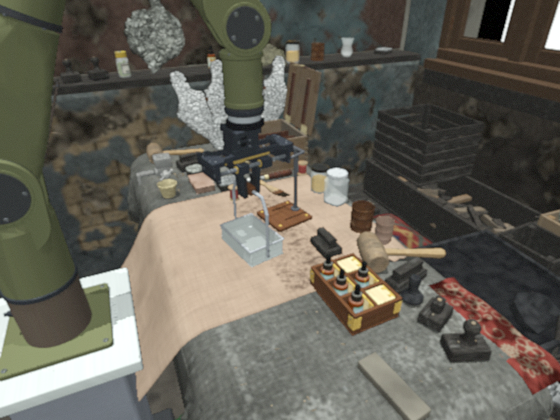

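Call:
send_rows --series '[{"dx": 10,"dy": 5,"dz": -3,"turn": 0,"grip": 0.05},{"dx": 18,"dy": 8.7,"dz": 0,"turn": 0,"grip": 0.05},{"dx": 18,"dy": 8.7,"dz": 0,"turn": 0,"grip": 0.05},{"dx": 18,"dy": 8.7,"dz": 0,"turn": 0,"grip": 0.05},{"dx": 18,"dy": 8.7,"dz": 0,"turn": 0,"grip": 0.05},{"dx": 18,"dy": 8.7,"dz": 0,"turn": 0,"grip": 0.05},{"dx": 18,"dy": 8.7,"dz": 0,"turn": 0,"grip": 0.05},{"dx": 18,"dy": 8.7,"dz": 0,"turn": 0,"grip": 0.05},{"dx": 18,"dy": 8.7,"dz": 0,"turn": 0,"grip": 0.05},{"dx": 18,"dy": 8.7,"dz": 0,"turn": 0,"grip": 0.05},{"dx": 18,"dy": 8.7,"dz": 0,"turn": 0,"grip": 0.05},{"dx": 14,"dy": 7,"dz": 0,"turn": 0,"grip": 0.05},{"dx": 5,"dy": 2,"dz": 0,"turn": 0,"grip": 0.05},{"dx": 0,"dy": 0,"dz": 0,"turn": 0,"grip": 0.05},{"dx": 0,"dy": 0,"dz": 0,"turn": 0,"grip": 0.05}]'

```text
clock: 48.35
tool_pos: [0.485, 0.1801, 0.225]
eef_rot: [0.628, 0.779, -0.001, 0.0]
contact_force: [0.1, 0.4, -3.7]
opening: 0.178
```

Run:
```python
from h import *
s=st(); print(phi(s)); to([.607,.2077,.225],1.356,step=15)
def line(q):
    m=q.mean(0); u,t,v=np.linalg.svd(q-m); d=v[0]*np.sign(v[0][0]); return m,d
p=snapshot('wrist'); save(p,'cjw'); c=cloud(p)
x,y,z=c[...,0],c[...,1],c[...,2]; ok=p['depth']>0
q=c[ok&(x>.5)&(x<.72)&(y>.1)&(y<.33)&(z>.2)&(z<.25)]; print('wrist stand pts',len(q))
if len(q)>20:
    ti=q[q[:,2]>.228]; print(np.round(ti[:3],3))
    for t in (ti[ti[:,1]>.205],ti[ti[:,1]<.205]):
        if len(t): print('tip',len(t),np.round(t.mean(0),4))
p=snapshot('side'); save(p,'cj'); c=cloud(p); x,y,z=c[...,0],c[...,1],c[...,2]; ok=p['depth']>0
w=c[ok&(x>.4)&(x<.56)&(y>.09)&(y<.28)&(z>.2)&(z<.29)]; print('bail z lvl', len(w), np.round(np.percentile(w[:,2],[2,50,98]),3))
for lo in np.arange(.1,.29,.01):
    t=w[(w[:,1]>=lo)&(w[:,1]<lo+.01)]
    if len(t): print(round(lo,2),len(t),np.round(np.median(t,0),3))
a=cv2.imread('pics/cj.png')[100:280,200:350]; cv2.imwrite('pics/cjz.png',cv2.resize(a,None,fx=3.3,fy=3.3,interpolation=cv2.INTER_CUBIC))
```

```text
clk 48.35 pos [0.485  0.1801 0.225 ] q [ 6.276e-01  7.786e-01 -6.000e-04  1.000e-04] F [ 0.08  0.35 -3.67] op 0.178
1.356860197037913
turn -0.001 = 1 x -0.0009; shift (1.0,125.1,0.0) = 9 x (0.1,13.9,0.0)
wrist stand pts 3077
[[0.574 0.24  0.229]
 [0.575 0.241 0.229]
 [0.576 0.241 0.229]]
tip 392 [0.5728 0.2372 0.2374]
tip 374 [0.5875 0.1718 0.2363]
bail z lvl 374 [0.206 0.268 0.29 ]
0.1 6 [0.501 0.11  0.211]
0.11 51 [0.5   0.114 0.229]
0.12 22 [0.499 0.124 0.262]
0.13 9 [0.496 0.131 0.272]
0.14 6 [0.493 0.144 0.273]
0.15 10 [0.49  0.158 0.273]
0.16 101 [0.477 0.166 0.273]
0.17 94 [0.498 0.174 0.279]
0.18 20 [0.486 0.183 0.28 ]
0.19 3 [0.496 0.191 0.279]
0.23 12 [0.474 0.234 0.26 ]
0.24 40 [0.473 0.245 0.225]
```

View pics/cjz.png

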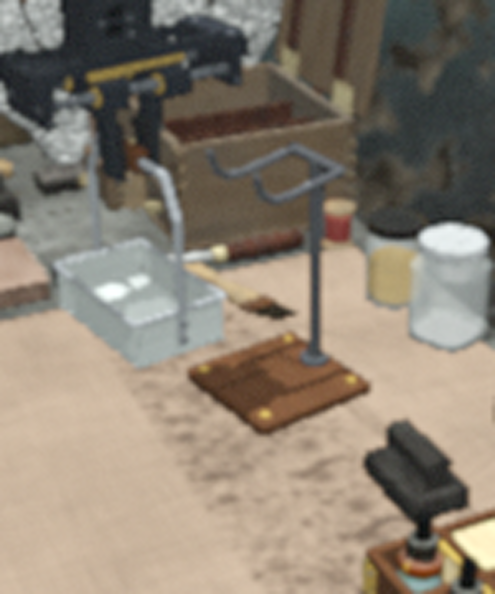

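View pics/cjw.png

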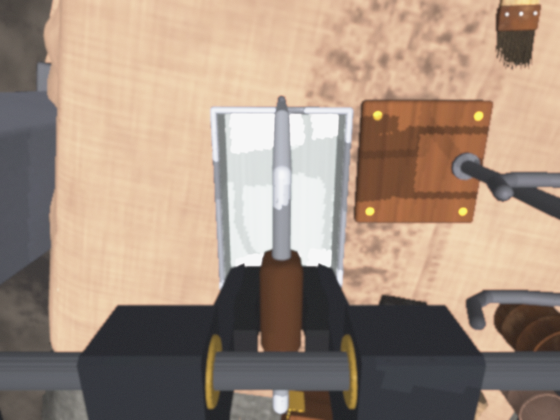

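Call:
send_rows --series '[{"dx": 0,"dy": 8,"dz": 0,"turn": 0,"grip": 0.05},{"dx": 0,"dy": 13,"dz": 0,"turn": 0,"grip": 0.05},{"dx": 0,"dy": 13,"dz": 0,"turn": 0,"grip": 0.05},{"dx": 0,"dy": 13,"dz": 0,"turn": 0,"grip": 0.05},{"dx": 0,"dy": 13,"dz": 0,"turn": 0,"grip": 0.05},{"dx": 0,"dy": 13,"dz": 0,"turn": 0,"grip": 0.05},{"dx": 0,"dy": 13,"dz": 0,"turn": 0,"grip": 0.05},{"dx": 0,"dy": 13,"dz": 0,"turn": 0,"grip": 0.05},{"dx": 0,"dy": 13,"dz": 0,"turn": 0,"grip": 0.05},{"dx": 0,"dy": 9,"dz": 0,"turn": 0,"grip": 0.05},{"dx": 0,"dy": 4,"dz": 0,"turn": 0,"grip": 0.05},{"dx": 0,"dy": 0,"dz": 0,"turn": 0,"grip": 0.05},{"dx": 0,"dy": 0,"dz": 0,"turn": 0,"grip": 0.05}]'

```text
clock: 49.75
tool_pos: [0.6069, 0.2077, 0.225]
eef_rot: [0.627, 0.779, -0.0, -0.0]
contact_force: [-0.3, 0.1, -3.1]
opening: 0.184
```

Run:
```python
from h import *
s=st(); print(phi(s))
for n in ['side','wrist','top']:
    p=snapshot(n); save(p,'cl'+n); c=cloud(p); x,y,z=c[...,0],c[...,1],c[...,2]; ok=p['depth']>0
    ti=c[ok&(x>.55)&(x<.612)&(y>.15)&(y<.28)&(z>.23)&(z<.245)]
    for q in (ti[ti[:,1]>.205],ti[ti[:,1]<.205]):
        if len(q): print(n,'tip',len(q),np.round(q.mean(0),4))
    w=c[ok&(x>.56)&(x<.68)&(y>.1)&(y<.3)&(z>.262)&(z<.278)]
    for lo in np.arange(.12,.3,.01):
        t=w[(w[:,1]>=lo)&(w[:,1]<lo+.01)]
        if len(t)>2: print('   ',round(lo,2),len(t),np.round(np.median(t,0),3))
a=cv2.imread('pics/clside.png')[100:280,200:350]; cv2.imwrite('pics/clz.png',cv2.resize(a,None,fx=3.3,fy=3.3,interpolation=cv2.INTER_CUBIC))
```

```text
clk 49.75 pos [0.6069 0.2077 0.225 ] q [ 6.272e-01  7.789e-01 -4.000e-04 -3.000e-04] F [-0.33  0.11 -3.11] op 0.184
1.3559070094720176
side tip 21 [0.5846 0.2509 0.2367]
side tip 11 [0.5913 0.1681 0.2363]
    0.15 12 [0.62  0.155 0.268]
    0.16 6 [0.616 0.163 0.272]
    0.17 7 [0.615 0.174 0.271]
    0.18 18 [0.612 0.188 0.269]
    0.19 46 [0.6   0.195 0.272]
    0.2 29 [0.624 0.202 0.271]
    0.25 6 [0.597 0.254 0.269]
    0.26 4 [0.595 0.261 0.266]
wrist tip 569 [0.5809 0.2501 0.2385]
    0.15 110 [0.617 0.158 0.272]
    0.16 227 [0.616 0.164 0.273]
    0.19 120 [0.602 0.196 0.277]
    0.2 269 [0.612 0.205 0.277]
    0.21 1386 [0.595 0.214 0.273]
    0.22 1183 [0.607 0.226 0.273]
    0.23 484 [0.601 0.235 0.272]
    0.24 502 [0.599 0.245 0.272]
    0.25 542 [0.596 0.255 0.272]
    0.26 417 [0.595 0.263 0.268]
top tip 8 [0.588  0.1721 0.2389]
    0.15 7 [0.616 0.156 0.271]
    0.16 12 [0.615 0.165 0.272]
    0.17 10 [0.613 0.175 0.272]
```

View pics/clz.png

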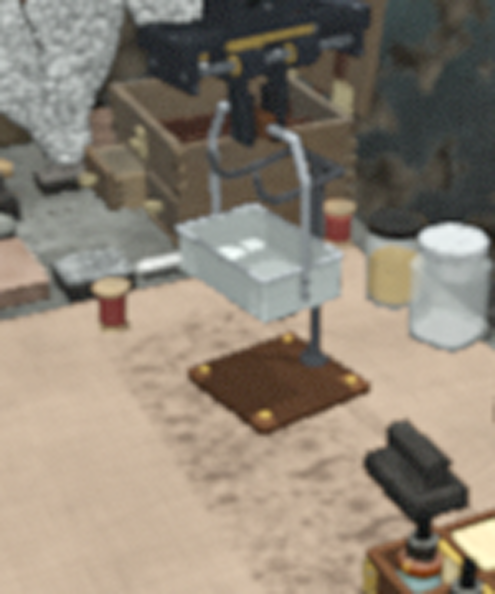

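View pics/clwrist.png

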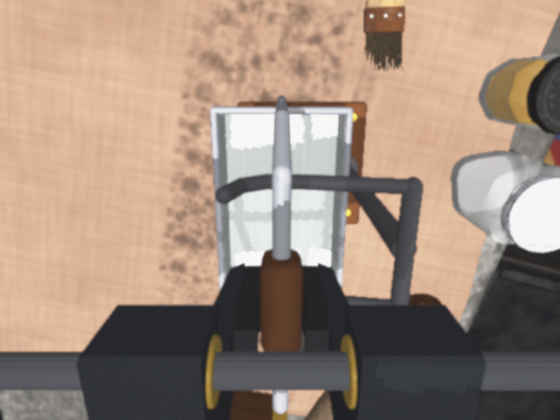

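Call:
send_rows --series '[{"dx": 0,"dy": 0,"dz": 10,"turn": 0,"grip": 0.05},{"dx": 0,"dy": 0,"dz": 10,"turn": 0,"grip": 0.05},{"dx": 0,"dy": 0,"dz": 10,"turn": 0,"grip": 0.05},{"dx": 0,"dy": 0,"dz": 8,"turn": 0,"grip": 0.05},{"dx": 0,"dy": 0,"dz": 4,"turn": 0,"grip": 0.05},{"dx": 0,"dy": 0,"dz": 3,"turn": 0,"grip": 0.05},{"dx": 0,"dy": 0,"dz": 0,"turn": 0,"grip": 0.05},{"dx": 0,"dy": 0,"dz": 0,"turn": 0,"grip": 0.05}]'

```text
clock: 50.7
tool_pos: [0.6077, 0.208, 0.1804]
eef_rot: [0.627, 0.779, 0.0, 0.0]
contact_force: [1.3, 0.1, -3.1]
opening: 0.177
```

Call:
send_rows --series '[{"dx": 0,"dy": 0,"dz": 2,"turn": 0,"grip": 0.05},{"dx": 0,"dy": 0,"dz": 2,"turn": 0,"grip": 0.05},{"dx": 0,"dy": 0,"dz": 0,"turn": 0,"grip": 0.05}]'

```text
clock: 51.0
tool_pos: [0.6072, 0.2079, 0.1759]
eef_rot: [0.627, 0.779, -0.0, -0.0]
contact_force: [-0.9, -0.0, -3.8]
opening: 0.18
```

Call:
send_rows --series '[{"dx": 0,"dy": 0,"dz": 2,"turn": 0,"grip": 0.05},{"dx": 0,"dy": 0,"dz": 0,"turn": 0,"grip": 0.05},{"dx": 0,"dy": 0,"dz": 0,"turn": 0,"grip": 0.05}]'

```text
clock: 51.3
tool_pos: [0.6077, 0.208, 0.1746]
eef_rot: [0.627, 0.779, 0.0, 0.0]
contact_force: [-0.9, -0.5, 1.6]
opening: 0.178
```

Run:
```python
from h import *
s=st(); print(phi(s))
p=snapshot('side'); save(p,'cm'); c=cloud(p); x,y,z=c[...,0],c[...,1],c[...,2]; ok=p['depth']>0
w=c[ok&(x>.56)&(x<.68)&(y>.14)&(y<.28)&(z>.2)&(z<.25)]
for lo in np.arange(.14,.28,.01):
    t=w[(w[:,1]>=lo)&(w[:,1]<lo+.01)]
    if len(t)>2: print('   ',round(lo,2),len(t),np.round(np.percentile(t[:,2],[50,95]),3))
a=cv2.imread('pics/cm.png')[100:280,200:350]; cv2.imwrite('pics/cmz.png',cv2.resize(a,None,fx=3.3,fy=3.3,interpolation=cv2.INTER_CUBIC))
```

```text
clk 51.3 pos [0.6077 0.208  0.1746] q [6.271e-01 7.789e-01 4.000e-04 1.000e-04] F [-0.87 -0.45  1.61] op 0.178
1.3557410408006365
    0.14 6 [0.205 0.211]
    0.15 18 [0.214 0.223]
    0.16 25 [0.223 0.239]
    0.17 44 [0.217 0.234]
    0.18 40 [0.221 0.226]
    0.19 104 [0.228 0.247]
    0.2 100 [0.231 0.248]
    0.21 49 [0.225 0.248]
    0.22 16 [0.224 0.245]
    0.23 38 [0.224 0.239]
    0.24 10 [0.222 0.226]
    0.25 15 [0.22  0.226]
    0.26 4 [0.216 0.22 ]
```

View pics/cmz.png

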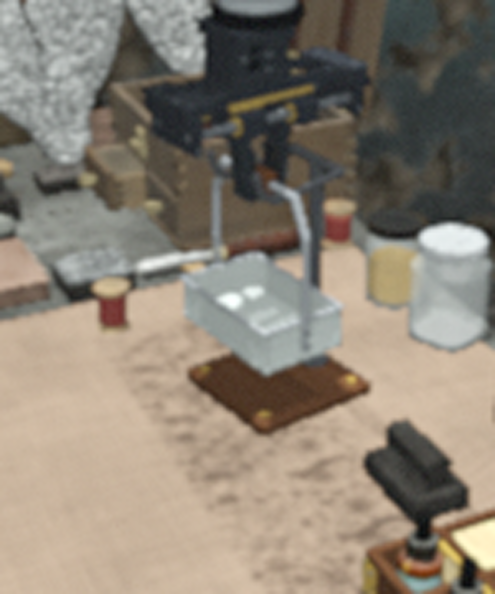

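Call:
send_rows --series '[{"dx": 0,"dy": 0,"dz": 0,"turn": 0,"grip": 0.22},{"dx": 0,"dy": 0,"dz": 0,"turn": 0,"grip": 0.3},{"dx": 0,"dy": 0,"dz": 0,"turn": 0,"grip": 0.4},{"dx": 0,"dy": 0,"dz": 0,"turn": 0,"grip": 0.45},{"dx": 0,"dy": 0,"dz": 0,"turn": 0,"grip": 0.45},{"dx": 0,"dy": 0,"dz": -10,"turn": 0,"grip": 0.45},{"dx": 0,"dy": 0,"dz": -20,"turn": 0,"grip": 0.45},{"dx": 0,"dy": 0,"dz": -30,"turn": 0,"grip": 0.45},{"dx": 0,"dy": 0,"dz": -30,"turn": 0,"grip": 0.45},{"dx": 0,"dy": 0,"dz": -20,"turn": 0,"grip": 0.45},{"dx": 0,"dy": -30,"dz": 0,"turn": 0,"grip": 0.45},{"dx": 0,"dy": -40,"dz": 0,"turn": 0,"grip": 0.45},{"dx": 0,"dy": -40,"dz": 0,"turn": 0,"grip": 0.45},{"dx": 0,"dy": -40,"dz": 0,"turn": 0,"grip": 0.45},{"dx": 0,"dy": 0,"dz": 0,"turn": 0,"grip": 0.45},{"dx": 0,"dy": 0,"dz": 0,"turn": 0,"grip": 0.45},{"dx": 0,"dy": 0,"dz": 0,"turn": 0,"grip": 0.45}]'

```text
clock: 53.05
tool_pos: [0.4628, 0.1766, 0.2849]
eef_rot: [0.627, 0.779, 0.001, 0.001]
contact_force: [0.4, 0.7, -0.3]
opening: 0.448
```

```bash
python3 cells.py fin
python3 - <<'E'
from h import *
for n in ['side','top']:
    p=snapshot(n); save(p,'fin'+n); c=cloud(p); x,y,z=c[...,0],c[...,1],c[...,2]; ok=p['depth']>0
    im=p['img'].astype(int); br=(im[...,0]-im[...,2]>40)&ok&(x>.57)&(x<.65)&(y>.17)&(y<.25)&(z>.2)&(z<.25)
    q=c[br]; print(n,'grip',len(q),np.round(q.mean(0),4),np.round(q.min(0),4),np.round(q.max(0),4))
    t=c[ok&(x>.54)&(x<.66)&(y>.12)&(y<.3)&(z>.1)&(z<.118)]; print('tray rim?',len(t),cv2.minAreaRect((t[:,:2]*1000).astype(np.float32)))
    for k in ['idle_block_mid','spool_mid']:
        for r in regions_of(p,k)[:1]:
            q=c[r['pixels']&ok]; print(k,round(r['score'],2),np.round(np.median(q,0),3))
a=cv2.imread('pics/finside.png')[130:330,200:420]; cv2.imwrite('pics/finz.png',cv2.resize(a,None,fx=3,fy=3,interpolation=cv2.INTER_CUBIC))
E
```

```text
clk 53.05 pos [0.4628 0.1766 0.2849] q [6.272e-01 7.789e-01 1.300e-03 7.000e-04] F [ 0.42  0.66 -0.35] op 0.448
1 ztop 0.106 low 68 [ 0.582 -0.139  0.065] bulb [ 0.585 -0.134  0.101]
2 ztop 0.107 low 72 [ 0.584 -0.195  0.065] bulb [ 0.587 -0.191  0.101]
3 ztop 0.108 low 75 [ 0.586 -0.252  0.066] bulb [ 0.589 -0.247  0.101]
5 ztop 0.108 low 65 [ 0.642 -0.193  0.065] bulb [ 0.646 -0.188  0.101]
side grip 32 [0.6075 0.2053 0.2274] [0.5994 0.1882 0.2155] [0.6179 0.2242 0.2307]
tray rim? 334 ((609.2386474609375, 206.44143676757812), (89.44384002685547, 144.3740234375), 10.74046802520752)
idle_block_mid 0.62 [ 0.655 -0.006  0.028]
spool_mid 0.48 [0.521 0.379 0.033]
top grip 8 [0.6134 0.1977 0.2279] [0.6111 0.1935 0.2263] [0.6152 0.202  0.231 ]
tray rim? 93 ((614.4512939453125, 173.433349609375), (89.84420776367188, 62.995792388916016), 14.261709213256836)
idle_block_mid 0.71 [0.654 0.013 0.029]
spool_mid 0.71 [0.517 0.389 0.048]
```

View pics/finz.png

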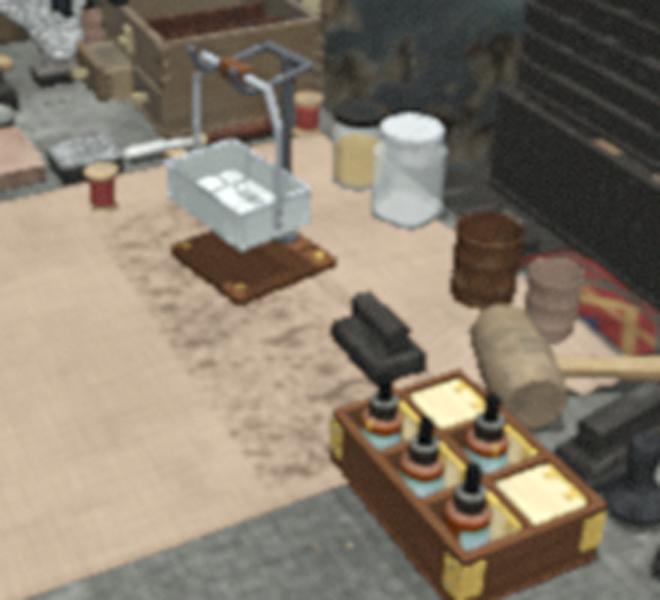

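View pics/fintop.png

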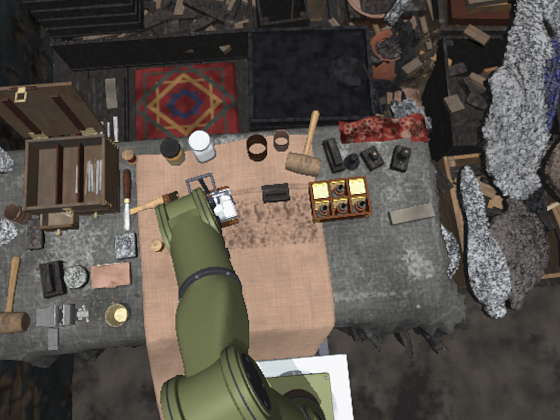

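```bash
python3 -c "
from h import *
st(); print(finish_job())"
```

```text
clk 53.4 pos [0.4613 0.176  0.2839] q [ 0.6272  0.7788 -0.      0.    ] F [-0.54 -0.57 -0.49] op 0.451
the job is handed in; nothing more can be done
None
```

All four bottles stand in the box and the empty carrier hangs on the stand. I handed the job in at about 53 s of the 210 s allowed; no verdict came back.

- **Flaps:** I pressed cells 1, 2, 3, 6 and 5 before moving any bottle. Cells 1, 2, 3 and 5 folded well down, and cell 6 stopped at once with about 16 N. I did not press cell 4; with two vials in the box and the other four cells empty, it has to hold the second one.
- **Bottles:** They went into cells 5, 3, 2 and 1, with no wrist force above noise as they went down. The last side-camera check put all four tops 106 to 108 mm high (108 mm expected) and upright.
- **Carrier:** It was knocked about 4 cm aside during the run, so I measured it again before lifting it. It now hangs by its bail on both prongs, level and in line with them. The last side-camera check put the grip within a few millimetres of the seat. The top view of the grip was mostly hidden by the arm, so I relied on the side camera there.
- **Bystanders:** The printing block and the spool read the same as at the start, within a few millimetres. The arm had backed away and touched nothing.

**Disagreements:**
- The reported tool height was about 27 mm lower than the real fingertips, judged by the cameras and the flap contact. I allowed for this throughout.
- The side and top cameras differed by 2 to 4 mm sideways, which the clearances covered.

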